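Zero the bench comparator on the master, then load the spacer

ROBOT

A 7-joint arm with a two-finger parallel gripper is mounted at the origin on the work surface. World frame = base frame: x ahead of the robot, y to its left, z up, the work surface at z = 0. Lengths are in m, angles in degrees, forces in N, time in s.
With the tool pointing down it reaches from about 0.425 to 0.875 m from the base axis. Payload 4.7 kg.
Tool frame: the origin (TCP) lies at the very end of the fingers, on their centre line; the grasp point (between the pads) lies 19 mm behind it; z points along the fingers, y is the direction in which the jaws open and shut (so a half turn about z gives the same grasp; the last joint's range is limited). The gripper opens to 87 mm and grips with 3 to 60 N. Pads are 19 mm wide; open, the fingers measure 117 mm over their backs; the gripper's body (75 mm by 190 mm) begins 51 mm behind the grasp point.
Start: joints at [-68.348, 18.392, -4.016, 83.108, 1.295, 78.541, -3.26], TCP at [0.231, 0.607, 0.223] pointing down, gripper open.
Joint ranges: [-163.93, 163.93], [-17.29, 119.83], [-79.2, 71.16], [3.27, 140.29], [-89.18, 269.18], [5.43, 117.66], [-154.24, 154.24]. Speed limits (degrees/s): [147.25, 147.25, 180, 180, 180, 180, 180].

INTERFACE

Orientations are given as [roll, pitch, yaw] about the fixed x, y, z axes, in that order (R = Rz(yaw) Ry(pitch) Rx(roll)).
In Python, from cell import monitor, imaging, ticket, spot_in, pinpoint gives the robot as it stands.
- The arm moves only by the tool servo_tool, never from a script. Its argument "targets" is a list of rows, each a list of 5 numbers: the opening in per cent of the stroke, from 0 (shut) to 100 (fully open), then the shift along the tool's x, y, z in m, then the turn about the tool's z in rad. In form: [[grip, dx, dy, dz, turn], ...]. A call has 1 to 5 rows; each row is the pose to reach, as a shift and turn from the pose commanded when the call began, along the tool's axes at that moment; what a row does not reach only later rows make up. A row lasts 1/8 s, in which the tool goes at most 62.5 mm and 10.7 degrees, less where a joint would pass 70% of its speed; a pose out of reach is approached as far as the arm can. A call with a gripper value outside its range is refused whole. The fingers move at their own pace and stop on an object; "grip_force" is the grip in N (left out, the last holds). Time passes only in rows, so rows that repeat a pose let the fingers close. It gives the time, the measured TCP pose, the force and the opening at its end, in the units of the state.
- monitor.get_obs(): the state, without advancing time (a new reading comes with each control period).
- imaging.read_camera(name): name is "scene" or "side" or "wrist"; returns a dict with "frame" (400x640x3 uint8, blue, green, red), "depth" (400x640 float32, m along the optical axis (not along the pixel's ray), 0 where there is no reading), "K" (3x3 intrinsics, pixels), "k1" (the pictures are not rectified: a ray, as slopes to the right and down, at radius r is drawn at 1 + k1 r^2 times it, then the intrinsics apply), "world_from_camera" (4x4, takes a point from camera to world coordinates). Camera axes: x right, y down, z forward; pixel columns grow to the right and rows downward; lengths in m; the calibration is good to about 2 mm. A picture is of the moment at which its call begins.
- ticket.sign_off(): hands the job in, once; it reports no verdict.
Trained networks look in the newest picture that a camera, given by its name, has taken for a name from the list of things; names that differ only in an ending like _2 or _b are one class to them, and where a whole thing is asked for, a point or a joint stands for the part that bears it (a point fixed in the world has none). Each returns a list of dicts, best first, with "confidence" (0 to 1); they miss things now and then, are a little off and sometimes report something else, mostly with a low value. They report only what shows in the picture. A call takes as long as a camera call.
- spot_in(camera, label): "at" ([column, row] in pixels, amid what is visible of it).
- pinpoint(camera, label): "at" ([column, row] in pixels: a listed point, or the origin of a listed thing).
The state is a dict: "time_s": time; "qpos": joint angles; "joint_velocities": joint speeds; "effort": joint torques, N m; "tool_pos": TCP position; "tool_rot": TCP orientation; "force": force on the tool from outside, world axes, zero at the start; "wrist_torque": the same for the moment, N m; "grip_width": finger opening in m.
Only numpy, scipy, OpenCV 4.12 (cv2) and the standard library are available. Lean on these libraries where they do the work, as an engineer would, in place of code of your own. Each camera call takes 0.05 s, during which the arm holds its last target.

TASK

Zero the comparator: seat the brass-banded steel master block squarely between its fixed stop and its sprung spindle, flat on the rest and let go, and press the readout's blue zero button fully while the master sits there. Then stand the master back upright on the green mat and seat the blue spacer in its place in the comparator, let go. Work gently: never drive the spindle to the end of its travel, press hard on the comparator, the blocks in it or the readout, or press the button without the master seated, and do not disturb the vial, dish or scissors.

Things in the scene. Friction and masses are not known exactly. Their poses are not given: they have to be found in the camera images.
- bed: Grey bench comparator, slab 260 x 110 x 22 mm, fixed. Origin: centre of its underside; x: gauging axis (long side), z up. A steel rest 110 (x) x 36 mm in its middle has its flat top 30 mm above the origin; the block sits on it, length along x. A clamped carriage on the slab carries a dark stop at the -x side and an aluminium measuring head (63 x 56 mm, 84 mm high with its dial) at the +x side.
- rest_mid (a point): Centre of the rest's top, fixed to the bed, axes as the bed's. Stop: flat face looking to +x, 44 mm wide, top 14 mm above the rest. The carriage is clamped elsewhere each time, up to 16 mm either way along x, and is NOT measured: on average the stop's face is at x = -17 mm and the free spindle plate's face at x = +17 mm from here. Find them by touch or sight.
- gauge_mid (a point): Point on the bed 19 mm above rest_mid, level with the middle of the spindle's flat end plate (24 mm wide, 4 to 34 mm above the rest; faces -x). Free plate and stop are always 34 mm apart, less than a block: press the block's end on the plate towards +x from above the stop's height, then lower it behind the stop, which the spring then holds it against.
- spindle (a joint): How far the spindle plate is pushed back towards the head, in m: 0 free, 0.014 at the end of its travel (keep below 0.0125). Lightly damped; the spring pushes with about 2.1 N at 0 and 0.6 N more per mm. With the master seated against the stop it reads about 0.006, with the spacer about 0.007. The needle on the head's dial turns with it.
- readout: Grey readout unit fixed to the bench: base 100 (x) x 120 (y) x 30 mm, with a screen leaning at its +x side up to about 85 mm high. Origin: centre of its underside, z up.
- zero (a joint): Travel of the zero button, in m: 0 up, 0.006 fully down (about 5 N); it springs back. Fully pressed from 0.0045 on.
- zero_top (a point): Middle of the top of the round blue zero button (28 mm across), pressed straight down, on the readout's base.
- mat: Flat green mat 180 (x) x 120 (y) x 3 mm fixed to the bench, on which the two blocks stand at the start, side by side in either order. Origin: centre of its underside.
- master: Master: steel block 40 (x) x 22 (y) x 36 mm (z) with a brass band round its middle, 0.24 kg. Origin: centre of its underside; x is its gauged length. Grip it across the 22 mm width (y). Either end may face the spindle.
- part: Spacer to be gauged: blue block 41 (x) x 22 (y) x 36 mm (z) with two dark holes in its top, 0.12 kg. Origin: centre of its underside; x is its gauged length. Grip it across the 22 mm width (y). Either end may face the spindle.
- vial: Bystander: small capped amber vial, 32 mm across, 60 mm high. Origin: centre of its underside. Leave alone.
- dish: Bystander: shallow white dish, 80 mm across, 20 mm high. Origin: centre of its underside. Leave alone.
- scissors: Bystander: small steel scissors lying flat, about 110 mm long along x. Origin: under the pivot. Leave alone.

How it is judged:
By the outcome, as a careful person would: the job done as asked, in the order asked, and still so for the second after the job is handed in, with the robot touching nothing.
It also fails if it takes over 72 s, if anything falls off the work surface, if the arm or the gripper's body presses on something with over 40 N, if the wrist force passes 120 N, or if a joint passes its speed limit or range.

## Working session

There is one attempt and no reset: what is moved stays moved. The work goes in short steps, Python scripts to look and compute and a tool call to move; the robot and the scene stay as the last step left them, time stands still between calls to the robot, and variables do not carry over. Pictures are saved under pics/ and viewed, and the job is handed in when it is done.

Besides the shell and the picture viewer there is one more tool, called after "Call:" by a JSON object that holds its "op" and its "data". servo_tool: Moves the arm, as the interface text tells. Its arguments: {"type":"object","properties":{"targets":{"type":"array","items":{"type":"array","items":{"type":"number"}}},"grip_force":{"type":"number"}},"required":["targets"]}

```bash
ls; mkdir -p pics; cat > h.py <<'E'
import numpy as np, cv2, json
from scipy.spatial.transform import Rotation as R
from cell import monitor, imaging, ticket, spot_in, pinpoint
def und(c,px):
    K=c["K"]; x=(px[0]-K[0,2])/K[0,0]; y=(px[1]-K[1,2])/K[1,1]
    u=np.array([x,y]); v=u.copy()
    for _ in range(20): v=u/(1+c["k1"]*(v@v))
    return np.array([v[0],v[1],1.0])
def at_z(c,px,z):
    T=np.array(c["world_from_camera"]); d=T[:3,:3]@und(c,px); o=T[:3,3]
    return o+d*(z-o[2])/d[2]
def at_d(c,px,w=1):
    T=np.array(c["world_from_camera"]); r,q=int(round(px[1])),int(round(px[0]))
    p=c["depth"][max(r-w,0):r+w+1,max(q-w,0):q+w+1]; p=p[p>0]
    if len(p)==0: return None
    return (T@np.append(und(c,px)*np.median(p),1))[:3]
def cloud(c):
    K=c["K"]; T=np.array(c["world_from_camera"]); d=c["depth"]
    h,w=d.shape; X,Y=np.meshgrid(np.arange(w),np.arange(h))
    ux=(X-K[0,2])/K[0,0]; uy=(Y-K[1,2])/K[1,1]; vx,vy=ux.copy(),uy.copy()
    for _ in range(20):
        s=1+c["k1"]*(vx**2+vy**2); vx,vy=ux/s,uy/s
    P=np.stack([vx*d,vy*d,d],-1)@T[:3,:3].T+T[:3,3]
    P[d<=0]=np.nan
    return P
def proj(c,p):
    T=np.linalg.inv(np.array(c["world_from_camera"])); q=T[:3,:3]@np.array(p)+T[:3,3]
    a=q[:2]/q[2]; a=a*(1+c["k1"]*(a@a)); K=c["K"]
    return K[0,0]*a[0]+K[0,2],K[1,1]*a[1]+K[1,2]
def obs():
    o=monitor.get_obs(); print({k:np.round(o[k],4).tolist() for k in ("time_s","qpos","tool_pos","tool_rot","force","wrist_torque","grip_width")}); return o
E
cat > a.py <<'E'
from h import *
o=obs()
for n in ("scene","side","wrist"):
    c=imaging.read_camera(n); cv2.imwrite(f"pics/0_{n}.png",c["frame"]); np.savez(f"c_{n}.npz",**c)
    print(n,np.round(c["world_from_camera"],3).tolist(),c["K"][0,0],c["k1"])
    for l in ("bed","rest_mid","gauge_mid","spindle","readout","zero_top","mat","master","part","vial","dish","scissors"):
        for f in (spot_in,pinpoint):
            r=f(n,l)[:2]
            print(n,f.__name__,l,[(round(a["confidence"],2),np.round(a["at"],1).tolist(),None if at_d(c,a["at"]) is None else np.round(at_d(c,a["at"]),3).tolist()) for a in r])
E
python3 a.py
```

```text
pics
{'time_s': 0.0, 'qpos': [-68.3476, 18.4377, -4.0161, 83.1745, 1.2955, 78.5394, -3.2615], 'tool_pos': [0.2311, 0.6069, 0.2215], 'tool_rot': [-179.8937, 0.006, 159.1565], 'force': [-0.5208, -0.5523, 0.0285], 'wrist_torque': [0.0421, 0.0157, -0.0318], 'grip_width': 0.087}
scene [[-0.029, 0.865, -0.501, 1.022], [0.999, 0.019, -0.026, 0.041], [-0.013, -0.501, -0.865, 0.831], [0.0, 0.0, 0.0, 1.0]] 406.23999419358285 -0.009387204543868755
scene call bed [(0.7, [327.0, 196.8], [0.557, 0.03, 0.04])]
scene call bed [(0.94, [328.0, 197.3], [0.56, 0.032, 0.041]), (0.2, [327.7, 185.4], [0.521, 0.031, 0.03])]
scene call rest_mid [(0.66, [330.3, 195.7], [0.556, 0.037, 0.043])]
scene call rest_mid [(0.77, [328.6, 191.5], [0.547, 0.033, 0.045])]
scene call gauge_mid []
scene call gauge_mid [(0.66, [330.8, 184.6], [0.519, 0.038, 0.031])]
scene call spindle [(0.61, [333.4, 174.3], [0.504, 0.044, 0.052])]Traceback (most recent call last):
  File "a.py", line 8, in <module>
    r=f(n,l)[:2]
      ~^^^^^
ValueError: it knows: bed, dish, gauge_mid, master, mat, part, readout, rest_mid, scissors, vial, zero_top
```

View pics/0_scene.png

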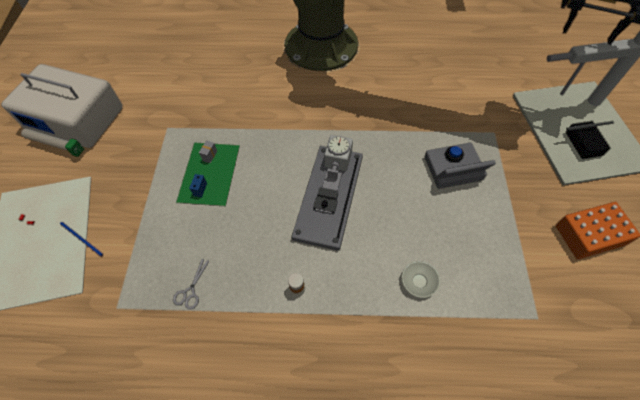

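```bash
cat > a.py <<'E'
from h import *
for n in ("scene","side","wrist"):
    c=imaging.read_camera(n); cv2.imwrite(f"pics/1_{n}.png",c["frame"]); np.savez(f"c_{n}.npz",**c)
    print(n,np.round(c["world_from_camera"],3).tolist(),c["K"][0,0],c["k1"])
    if n=="wrist": continue
    for l in ("rest_mid","zero_top","mat","master","part"):
            r=pinpoint(n,l)[:2]
            print(n,l,[(round(a["confidence"],2),np.round(a["at"],1).tolist(),None if at_d(c,a["at"]) is None else np.round(at_d(c,a["at"]),3).tolist()) for a in r])
obs()
E
python3 a.py
```

```text
scene [[-0.029, 0.865, -0.501, 1.022], [0.999, 0.019, -0.026, 0.041], [-0.013, -0.501, -0.865, 0.831], [0.0, 0.0, 0.0, 1.0]] 406.23999419358285 -0.009387204543868755
scene rest_mid [(0.59, [327.3, 191.3], [0.546, 0.03, 0.044]), (0.22, [328.2, 187.2], [0.525, 0.032, 0.03])]
scene zero_top [(0.6, [456.7, 149.4], [0.428, 0.335, 0.052])]
scene mat [(0.64, [206.0, 174.9], [0.481, -0.268, 0.004])]
scene master [(0.8, [211.5, 152.6], [0.426, -0.259, 0.022]), (0.7, [329.0, 185.3], [0.521, 0.034, 0.03])]
scene part [(0.78, [200.5, 191.9], [0.541, -0.266, 0.023]), (0.41, [210.8, 154.5], [0.431, -0.261, 0.021])]
side [[-0.97, -0.155, 0.185, 0.371], [-0.241, 0.636, -0.733, 0.807], [-0.004, -0.756, -0.655, 0.766], [0.0, 0.0, 0.0, 1.0]] 491.8386243152402 -0.04389195998168626
side rest_mid [(0.57, [336.1, 217.6], [0.527, 0.029, 0.031])]
side zero_top [(0.29, [277.1, 143.3], [0.756, -0.258, 0.001])]
side mat [(0.94, [380.1, 159.3], [0.469, -0.249, 0.003])]
side master [(0.68, [401.9, 156.1], [0.414, -0.256, 0.018])]
side part [(0.49, [362.2, 153.4], [0.52, -0.263, 0.003]), (0.48, [334.4, 232.2], [0.523, 0.064, 0.021])]
wrist [[0.355, 0.893, 0.277, 0.155], [0.935, -0.339, -0.106, 0.637], [-0.0, 0.296, -0.955, 0.385], [0.0, 0.0, 0.0, 1.0]] 302.0863073565914 -0.04162004684348229
{'time_s': 1.05, 'qpos': [-68.3491, 18.391, -4.0143, 83.1078, 1.2922, 78.5431, -3.2619], 'tool_pos': [0.2313, 0.6075, 0.2226], 'tool_rot': [179.9969, 0.0007, 159.1537], 'force': [1.1624, 0.1678, 0.283], 'wrist_torque': [0.012, -0.0276, -0.0144], 'grip_width': 0.0871}
```

```bash
cat > b.py <<'E'
from h import *
for n in ("scene","side"):
    c=dict(np.load(f"c_{n}.npz")); f=c["frame"]
    if n=="scene":
        crops=dict(bed=(280,120,100,140),mat=(160,130,100,90),ro=(400,120,110,80))
    else: crops=dict(bed=(240,130,180,170),mat=(300,110,160,90))
    for k,(x,y,w,h) in crops.items():
        s=min(800/w,600/h); im=cv2.resize(f[y:y+h,x:x+w],None,fx=s,fy=s,interpolation=cv2.INTER_CUBIC); print(n,k,s)
        cv2.imwrite(f"pics/crop_{n}_{k}.png",im)
E
python3 b.py
```

```text
scene bed 4.285714285714286
scene mat 6.666666666666667
scene ro 7.2727272727272725
side bed 3.5294117647058822
side mat 5.0
```

View pics/1_side.png

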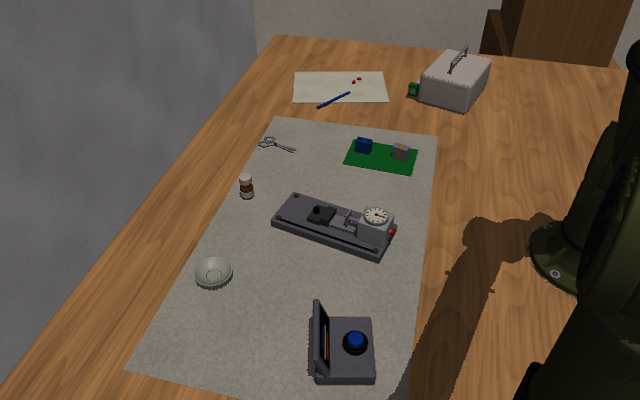

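View pics/crop_side_bed.png

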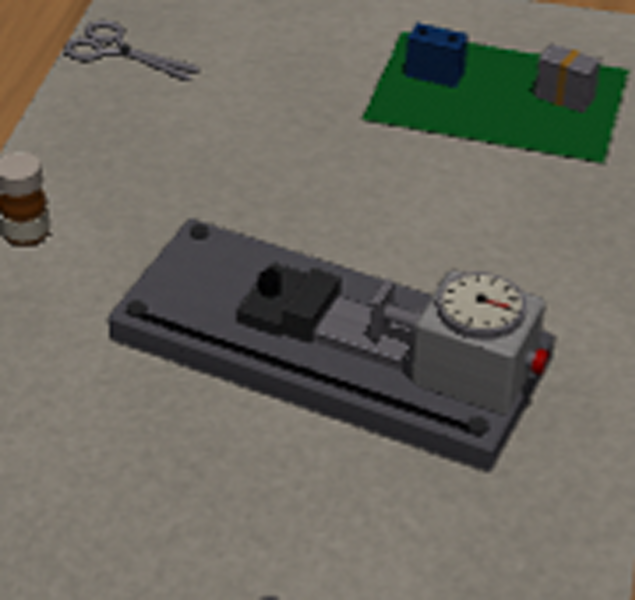

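View pics/crop_scene_bed.png

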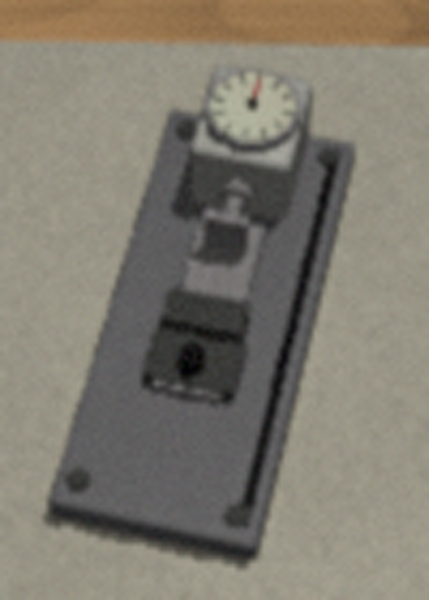

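View pics/crop_scene_mat.png

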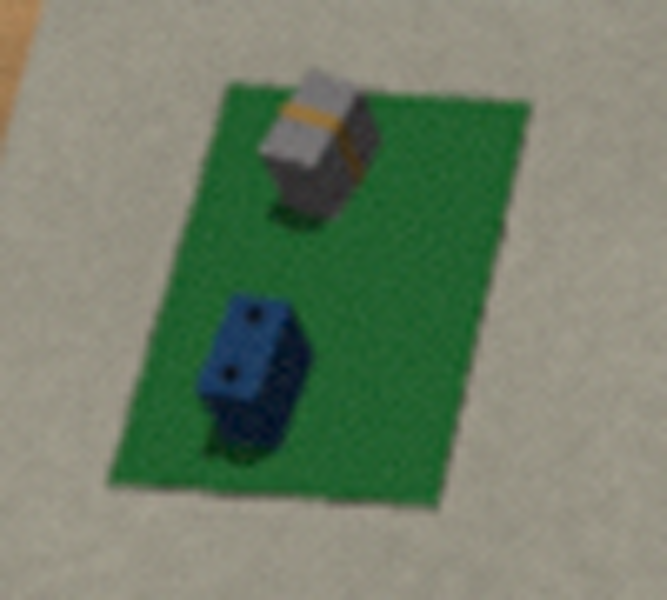

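```bash
cat > fit.py <<'E'
from h import *
def rect(P2):
    (cx,cy),(w,h),a=cv2.minAreaRect(P2.astype(np.float32))
    if w<h: w,h,a=h,w,a+90
    a=(a+90)%180-90
    return np.round([cx,cy,w,h,a],4).tolist()
if __name__=="__main__":
  for n in ("scene","side"):
    c=dict(np.load(f"c_{n}.npz")); P=cloud(c); z=P[...,2]
    def sel(x0,x1,y0,y1,z0,z1):
        m=(P[...,0]>x0)&(P[...,0]<x1)&(P[...,1]>y0)&(P[...,1]<y1)&(z>z0)&(z<z1)
        return P[m]
    for nm,b in dict(slab=(.36,.72,-.08,.14,.016,.03),slabtop=(.36,.72,-.08,.14,.019,.026),headtop=(.36,.5,-.05,.14,.055,.1),
                   master=(.37,.48,-.33,-.2,.034,.046),part=(.48,.6,-.33,-.2,.034,.046),mast_all=(.37,.48,-.33,-.2,.01,.05),readout=(.35,.5,.25,.42,.024,.034),button=(.38,.48,.28,.38,.036,.06)).items():
        p=sel(*b)
        if len(p)<5: print(n,nm,len(p)); continue
        print(n,nm,len(p),rect(p[:,:2]),"z med",np.round(np.median(p[:,2]),4), np.round(p[:,2].max(),4))
    # green mat by colour
    f=c["frame"].astype(int); m=(f[...,1]>f[...,2]+30)&(f[...,1]>f[...,0]+30)&(abs(P[...,0]-.47)<.15)&(abs(P[...,1]+.27)<.12)
    print(n,"mat",rect(P[m][:,:2]))
E
python3 fit.py
```

```text
scene slab 3433 [0.5349, 0.0333, 0.2622, 0.1107, -12.2713] z med 0.022 0.03
scene slabtop 3138 [0.5355, 0.0335, 0.2612, 0.11, -12.2636] z med 0.022 0.026
scene headtop 641 [0.4556, 0.051, 0.0945, 0.0563, -11.822] z med 0.0779 0.0851
scene master 139 [0.4229, -0.2682, 0.0413, 0.0254, -22.8681] z med 0.0387 0.0418
scene part 163 [0.5229, -0.2749, 0.0413, 0.0239, -11.8329] z med 0.0388 0.0425
scene mast_all 246 [0.4226, -0.2686, 0.0418, 0.0253, -18.459] z med 0.036 0.0418
scene readout 1070 [0.4476, 0.3369, 0.1211, 0.1012, -76.1031] z med 0.0297 0.034
scene button 229 [0.4429, 0.3512, 0.0866, 0.0403, 57.1404] z med 0.0439 0.0555
scene mat [0.4725, -0.2637, 0.182, 0.119, -2.8566]
side slab 2770 [0.532, 0.034, 0.2601, 0.1142, -12.5347] z med 0.0222 0.03
side slabtop 2356 [0.5324, 0.0341, 0.2593, 0.1139, -12.5374] z med 0.0222 0.026
side headtop 823 [0.4486, 0.0536, 0.1074, 0.058, -13.5848] z med 0.075 0.0846
side master 100 [0.4193, -0.2673, 0.0397, 0.0277, -17.926] z med 0.0384 0.0427
side part 98 [0.5185, -0.2735, 0.0406, 0.0286, -1.8879] z med 0.0388 0.0443
side mast_all 231 [0.4192, -0.2672, 0.0405, 0.0277, -17.926] z med 0.0317 0.0427
side readout 2306 [0.4444, 0.3375, 0.1226, 0.0993, -77.4954] z med 0.0303 0.034
side button 651 [0.4426, 0.3453, 0.0742, 0.0681, 0.8455] z med 0.0445 0.0599
side mat [0.47, -0.2637, 0.1772, 0.1248, -3.1943]
```

```bash
cat >> h.py <<'E'
def go(x,y,z,yaw=None):
    o=monitor.get_obs(); Rm=R.from_euler("xyz",o["tool_rot"],degrees=True).as_matrix()
    d=Rm.T@(np.array([x,y,z])-o["tool_pos"]); cy=np.degrees(np.arctan2(Rm[1,0],Rm[0,0]))
    t=0 if yaw is None else -np.radians((yaw-cy+180)%360-180)
    print("t",round(o["time_s"],2),"tcp",np.round(o["tool_pos"],4),"yaw",round(cy,2),"F",np.round(o["force"],1),"w",round(o["grip_width"],4),"| d tool",np.round(d,4),"turn",round(t,4))
E
python3 -c "
from h import *
go(.54,.035,.25,167.6)"
```

```text
t 1.05 tcp [0.2313 0.6075 0.2226] yaw 159.15 F [1.2 0.2 0.3] w 0.0871 | d tool [-0.4922 -0.4251 -0.0274] turn -0.1474
```

Call:
{"op": "servo_tool", "data": {"targets": [[100,-0.04,-0.035,-0.01,0],[100,-0.08,-0.07,-0.02,-0.03],[100,-0.12,-0.105,-0.027,-0.06],[100,-0.16,-0.14,-0.027,-0.1],[100,-0.2,-0.175,-0.027,-0.147]]}}

```text
time_s: 1.68
tool_pos: [0.3567, 0.3712, 0.25]
tool_rot: [179.9, 0.0, 167.7]
force: [1.3, 0.8, -0.1]
grip_width: 0.0866
```

```bash
python3 -c "
from h import *
go(.54,.035,.25,167.6)"
```

```text
t 1.68 tcp [0.3567 0.3712 0.25  ] yaw 167.67 F [ 1.3  0.8 -0.1] w 0.0866 | d tool [-2.509e-01 -2.893e-01 -2.000e-04] turn 0.0011
```

Call:
{"op": "servo_tool", "data": {"targets": [[100,-0.04,-0.046,0,0],[100,-0.08,-0.092,0,0],[100,-0.12,-0.138,0,0],[100,-0.16,-0.184,0,0],[100,-0.2,-0.23,0,0]]}}

```text
time_s: 2.3
tool_pos: [0.5026, 0.1034, 0.25]
tool_rot: [179.9, 0.1, 167.6]
force: [1.4, -0.3, 0.2]
grip_width: 0.0867
```

Call:
{"op": "servo_tool", "data": {"targets": [[100,-0.03,-0.035,0,0],[100,-0.05,-0.059,0,0],[100,-0.05,-0.059,0,0]]}}

```text
time_s: 2.68
tool_pos: [0.5387, 0.0335, 0.2497]
tool_rot: [-179.9, 0.0, 167.3]
force: [-0.9, 0.1, 0.4]
grip_width: 0.0872
```

```bash
python3 - <<'E'
from h import *
go(.54,.035,.25,167.6)
c=imaging.read_camera("wrist"); np.savez("w1.npz",**c); cv2.imwrite("pics/w1.png",c["frame"])
print(pinpoint("wrist","rest_mid"),pinpoint("wrist","bed"))
E
```

```text
t 2.67 tcp [0.5387 0.0335 0.2497] yaw 167.26 F [-0.9  0.1  0.4] w 0.0872 | d tool [-0.001   0.0017 -0.0003] turn -0.0059
[] [{'at': [322.1, 171.8], 'confidence': 0.55}]
```

View pics/w1.png

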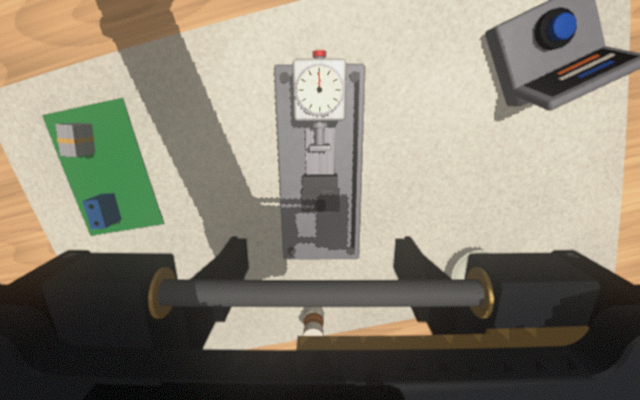

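```bash
cat > bed.py <<'E'
from h import *; from fit import rect
import sys
c=dict(np.load(sys.argv[1])); P=cloud(c); z=P[...,2]
def sel(x0,x1,y0,y1,z0,z1):
    m=(P[...,0]>x0)&(P[...,0]<x1)&(P[...,1]>y0)&(P[...,1]<y1)&(z>z0)&(z<z1); return P[m]
s=sel(.36,.72,-.08,.14,.018,.027); print("slab",len(s),rect(s[:,:2]),np.median(s[:,2]))
cx,cy,yaw=.534,.0335,167.7
if len(sys.argv)>2: cx,cy,yaw=map(float,sys.argv[2:5])
C,S=np.cos(np.radians(yaw)),np.sin(np.radians(yaw))
B=np.stack([(P[...,0]-cx)*C+(P[...,1]-cy)*S,-(P[...,0]-cx)*S+(P[...,1]-cy)*C,z],-1)
# profile along bed x at |y|<6mm and height
for w,lab in ((0.006,"centre"),):
    m=(abs(B[...,1])<w)&(abs(B[...,0])<.14)
    q=B[m]; o=np.argsort(q[:,0])
    bins=np.arange(-.06,.09,.002)
    for b in bins:
        k=q[(q[:,0]>=b)&(q[:,0]<b+.002)]
        if len(k): print(round(b*1000),len(k),np.round(np.percentile(k[:,2],[5,50,95])*1000,1))
k=B[(z>.036)&(z<.048)&(B[...,0]<0.02)&(B[...,0]>-.1)&(abs(B[...,1])<.05)]
print("stop z36-48",len(k),rect(k[:,:2]) if len(k) else "", np.percentile(k[:,0],[0,2,98,100]) if len(k) else "")
E
python3 bed.py w1.npz
```

```text
slab 10545 [0.5337, 0.034, 0.26, 0.1108, -12.2333] 0.02240392982348438
-60 10 [20.9 21.3 23.6]
-56 9 [29.8 30.5 31.5]
-54 2 [33.6 33.7 33.8]
-52 3 [34.6 34.6 34.9]
-50 1 [45.3 45.3 45.3]
-48 12 [45.5 46.2 47.6]
-46 10 [44.8 46.4 47.7]
-44 17 [45.4 46.4 47.8]
-42 12 [44.5 46.1 46.7]
-40 14 [45.1 46.3 47.3]
-38 20 [34.6 45.3 46.7]
-36 30 [33.5 39.2 46.8]
-34 14 [33.9 34.6 35.6]
-32 15 [33.3 33.7 35. ]
-30 12 [33.8 34.5 35.3]
-28 14 [33.5 34.4 35.2]
-26 4 [34.9 35.3 35.9]
-24 5 [43.6 43.9 44.1]
-22 13 [43.6 44.7 45.5]
-20 16 [43.2 44.1 45.2]
-18 13 [43.7 44.6 45.6]
-16 18 [43.9 44.5 45.1]
-14 12 [43.3 44.6 45.9]
-12 19 [43.1 44.4 45.6]
-10 11 [43.7 44.7 45.9]
-8 20 [43.3 44.1 45.1]
-6 14 [43.2 43.8 44.2]
-4 36 [31.3 38.  44.9]
-2 17 [29.4 30.4 31.2]
0 11 [28.7 30.2 31.6]
2 18 [29.5 30.5 31.9]
4 12 [29.2 30.  30.6]
6 18 [29.4 30.5 31.7]
8 18 [29.3 30.2 31.6]
10 12 [29.7 30.6 31.7]
12 20 [29.3 30.2 31.8]
14 10 [29.5 30.3 31.5]
16 27 [ 29.3  30.6 347.2]
18 743 [346.  349.2 361.9]
20 2517 [353.1 360.  366.1]
22 269 [ 30.7 337.7 366.9]
24 297 [336.2 337.7 338.6]
26 465 [332.3 336.3 337.9]
28 175 [332.9 334.8 336.6]
30 6 [63.  63.4 63.6]
32 14 [63.8 64.9 66.2]
34 20 [63.5 64.5 65. ]
36 34 [35.4 59.2 65.1]
38 19 [29.8 52.  53.4]
40 11 [29.4 52.4 54.1]
42 20 [30.3 52.3 54. ]
44 18 [31.4 52.6 53.5]
46 16 [29.8 52.1 53.8]
48 16 [30.2 51.9 54.1]
50 18 [30.4 52.6 54.3]
52 20 [29.9 52.3 53.9]
54 16 [22.2 51.  53.8]
56 12 [52.  53.6 57.4]
58 21 [54.9 56.7 58. ]
60 21 [55.  56.9 57.8]
62 11 [55.1 56.7 58.2]
64 22 [55.3 63.8 71.2]
66 22 [72.3 73.2 74.3]
68 22 [73.4 74.3 75.2]
70 11 [73.4 74.5 81.3]
72 22 [79.2 80.7 81.5]
74 22 [79.6 80.9 82.6]
76 22 [80.4 81.2 82. ]
78 22 [80.5 81.3 82.3]
80 22 [79.9 80.8 81.8]
82 22 [80.2 81.4 83. ]
84 22 [80.1 81.2 82.4]
86 22 [80.3 81.1 81.8]
88 22 [80.2 81.3 82.4]
stop z36-48 712 [-0.0246, -0.0018, 0.0487, 0.0449, 6.8312] [-0.05124212 -0.04546293 -0.00275226 -0.0024109 ]
```

```bash
cat > blk.py <<'E'
from h import *; from fit import rect
import sys
def blocks(c,z0=.034,z1=.044):
    P=cloud(c); f=c["frame"]; z=P[...,2]; hsv=cv2.cvtColor(f,cv2.COLOR_BGR2HSV)
    for nm,(a,b) in dict(master=(.36,.475),part=(.475,.6)).items():
        m=(P[...,0]>a)&(P[...,0]<b)&(P[...,1]>-.34)&(P[...,1]<-.19)&(z>z0)&(z<z1)
        if m.sum()>10:
            p=P[m]; print(nm,m.sum(),rect(p[:,:2]),"zmed",np.round(np.median(p[:,2]),4),"mean",np.round(p.mean(0),4))
c=dict(np.load(sys.argv[1])); blocks(c)
E
python3 blk.py w1.npz; python3 -c "
from h import *
go(.44,-.255,.22,159.15)"
```

```text
master 639 [0.4221, -0.2684, 0.0403, 0.0242, -16.5423] zmed 0.0394 mean [ 0.4222 -0.2665  0.0391]
part 519 [0.521, -0.2746, 0.0404, 0.024, -9.4339] zmed 0.0394 mean [ 0.5208 -0.2731  0.0391]
t 2.83 tcp [0.5376 0.0381 0.2495] yaw 167.67 F [-0.1  0.2 -0.6] w 0.0872 | d tool [ 0.0327 -0.3072  0.0293] turn 0.1487
```

Call:
{"op": "servo_tool", "data": {"targets": [[100,0.006,-0.055,0,0.03],[100,0.012,-0.11,0,0.06],[100,0.018,-0.165,0,0.09],[100,0.024,-0.22,0.01,0.1],[100,0.028,-0.27,0.02,0.11]]}}

```text
time_s: 3.45
tool_pos: [0.4523, -0.221, 0.2297]
tool_rot: [179.9, 0.1, 161.4]
force: [0.9, -0.6, 0.4]
grip_width: 0.0875
```

Call:
{"op": "servo_tool", "data": {"targets": [[100,0.005,-0.035,0.01,0],[100,0.005,-0.035,0.01,0],[100,0.005,-0.035,0.01,0]]}}

```text
time_s: 3.82
tool_pos: [0.4375, -0.2505, 0.2197]
tool_rot: [179.9, 0.0, 161.4]
force: [-0.6, 0.2, 0.3]
grip_width: 0.0871
```

```bash
python3 - <<'E'
from h import *
go(.422,-.267,.15,163.4)
c=imaging.read_camera("wrist"); np.savez("w2.npz",**c); cv2.imwrite("pics/w2.png",c["frame"])
go(.422,-.267,.15,163.4)
E
python3 blk.py w2.npz
```

```text
t 3.83 tcp [ 0.4375 -0.2505  0.2197] yaw 161.43 F [-0.6  0.2  0.3] w 0.0871 | d tool [ 0.0095 -0.0207  0.0697] turn -0.0344
t 3.88 tcp [ 0.4377 -0.2504  0.2198] yaw 161.48 F [ 0.4  0.6 -0. ] w 0.0873 | d tool [ 0.0097 -0.0208  0.0698] turn -0.0336
master 654 [0.4216, -0.269, 0.0408, 0.0218, -18.8239] zmed 0.0394 mean [ 0.4207 -0.2683  0.0394]
part 547 [0.5208, -0.275, 0.0414, 0.0219, -8.6903] zmed 0.0394 mean [ 0.5199 -0.2748  0.0392]
```

View pics/w2.png

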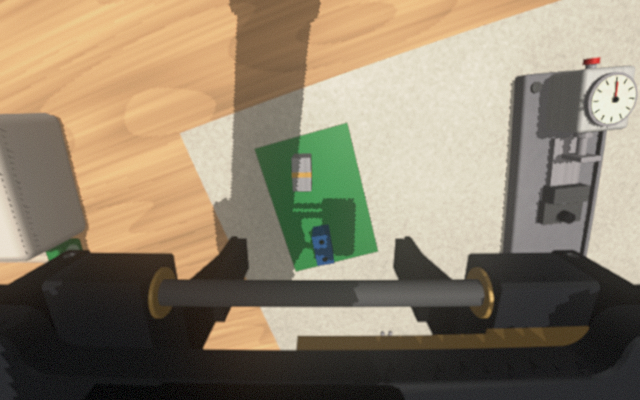

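```bash
python3 -c "
from h import *
go(.4213,-.269,.0075,161.3)"
```

```text
t 3.88 tcp [ 0.4377 -0.2504  0.2198] yaw 161.48 F [ 0.4  0.6 -0. ] w 0.0873 | d tool [ 0.0098 -0.0231  0.2123] turn 0.0031
```

Call:
{"op": "servo_tool", "data": {"targets": [[70,0.005,-0.012,0.04,0],[70,0.01,-0.023,0.09,0.003],[70,0.01,-0.023,0.13,0.003],[70,0.01,-0.023,0.16,0.003],[70,0.01,-0.023,0.16,0.003]]}}

```text
time_s: 4.5
tool_pos: [0.4189, -0.2687, 0.0578]
tool_rot: [180.0, -0.3, 161.3]
force: [-0.8, 0.4, 0.6]
grip_width: 0.0611
```

```bash
python3 - <<'E'
from h import *
go(.4213,-.269,.0075,161.3)
c=imaging.read_camera("wrist"); np.savez("w3.npz",**c); cv2.imwrite("pics/w3.png",c["frame"])
E
python3 blk.py w3.npz
```

```text
t 4.5 tcp [ 0.4189 -0.2687  0.0578] yaw 161.26 F [-0.8  0.4  0.6] w 0.0611 | d tool [-0.0026  0.0005  0.0503] turn -0.0007
master 1942 [0.4218, -0.2686, 0.0409, 0.0218, -18.0509] zmed 0.0394 mean [ 0.4204 -0.2681  0.0393]
part 57 [0.5013, -0.2702, 0.0188, 0.0022, 78.2709] zmed 0.0351 mean [ 0.502  -0.268   0.0354]
```

View pics/w3.png

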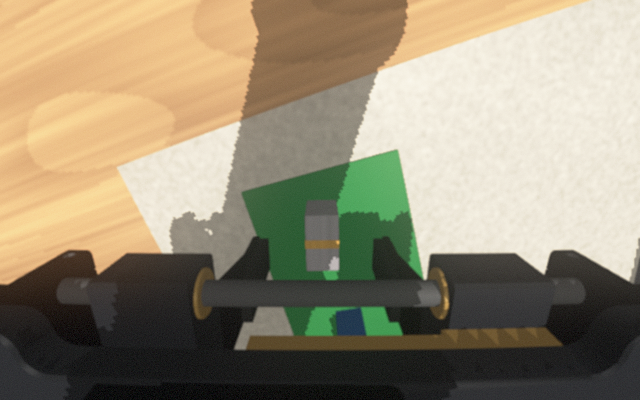

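Call:
{"op": "servo_tool", "data": {"targets": [[70,-0.001,0,0.02,-0.005],[70,-0.002,0,0.036,-0.01],[70,-0.002,0,0.046,-0.01],[70,-0.002,0,0.05,-0.01],[70,-0.002,0,0.05,-0.01]]}}

```text
time_s: 5.18
tool_pos: [0.4216, -0.2718, 0.0096]
tool_rot: [-180.0, -0.0, 161.7]
force: [-0.3, 0.2, 0.6]
grip_width: 0.0607
```

Call:
{"op": "servo_tool", "data": {"targets": [[40,0,0,0,0],[25,0,0,0,0],[0,0,0,0,0],[0,0,0,0,0],[0,0,0,0,0]], "grip_force": 30}}

```text
time_s: 5.8
tool_pos: [0.4219, -0.2711, 0.0096]
tool_rot: [179.9, 0.0, 161.7]
force: [0.8, 2.4, 1.1]
grip_width: 0.0219
```

Call:
{"op": "servo_tool", "data": {"targets": [[0,0,0,-0.01,0],[0,0,0,-0.04,0],[0,0,0,-0.08,0],[0,0,0,-0.12,0],[0,0,0,-0.12,0]]}}

```text
time_s: 6.42
tool_pos: [0.4235, -0.2731, 0.1327]
tool_rot: [180.0, 0.4, 161.7]
force: [0.4, -0.7, -2.9]
grip_width: 0.0214
```

```bash
python3 - <<'E'
from h import *
go(.52,.035,.13,167.7)
c=imaging.read_camera("wrist"); np.savez("w4.npz",**c); cv2.imwrite("pics/w4.png",c["frame"])
go(.52,.035,.13,167.7)
c=imaging.read_camera("scene"); np.savez("s4.npz",**c); cv2.imwrite("pics/s4.png",c["frame"])
go(.52,.035,.13,167.7)
E
```

```text
t 6.42 tcp [ 0.4235 -0.2731  0.1327] yaw 161.66 F [ 0.4 -0.7 -2.9] w 0.0214 | d tool [0.0053 0.3228 0.0028] turn -0.1054
t 6.47 tcp [ 0.4222 -0.2721  0.1306] yaw 161.67 F [-0.7 -0.8 -3.1] w 0.0217 | d tool [0.0037 0.3223 0.0008] turn -0.1053
t 6.53 tcp [ 0.4212 -0.2714  0.1292] yaw 161.68 F [-0.2  0.2 -3.5] w 0.0218 | d tool [ 0.0025  0.322  -0.0006] turn -0.1051
```

View pics/w4.png

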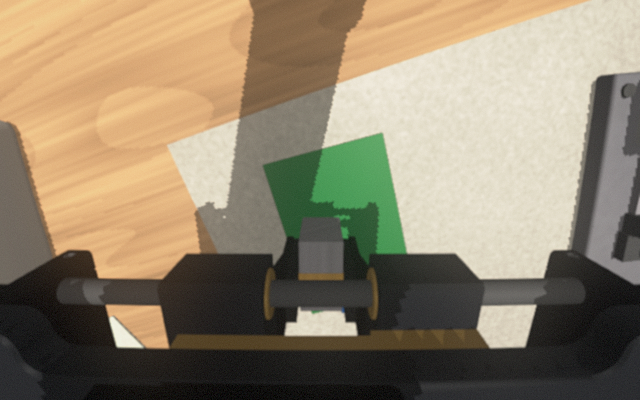

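```bash
cat > inhand.py <<'E'
from h import *
import sys
def inhand(c,tcp,yaw):
    P=cloud(c); C,S=np.cos(np.radians(yaw)),np.sin(np.radians(yaw))
    d=P-np.array(tcp); X=d[...,0]*C+d[...,1]*S; Y=d[...,0]*S-d[...,1]*C; Z=d[...,2]
    m=(abs(Y)<.0105)&(X>-.03)&(X<.035)&(Z>-.02)&(Z<.045)
    top=m&(Z>.024)
    for zz in np.arange(-.01,.04,.004):
        k=m&(Z>=zz)&(Z<zz+.004)
        if k.sum()>3: print("h",round(zz*1000),k.sum(),"x",np.round(np.percentile(X[k],[2,50,98])*1000,1))
    print("Y range", np.round(np.percentile(Y[(abs(Y)<.02)&(X>.012)&(X<.03)&(Z>0)&(Z<.03)],[1,50,99])*1000,1))
c=dict(np.load(sys.argv[1])); inhand(c,[float(v) for v in sys.argv[2:5]],float(sys.argv[5]))
E
python3 inhand.py w4.npz .4225 -.2723 .131 161.67
```

```text
h -6 39 x [19.1 19.6 20. ]
h -2 90 x [19.2 19.7 20.1]
h 2 94 x [19.3 19.7 20.2]
h 6 98 x [19.2 19.7 20.1]
h 10 106 x [19.2 19.7 20.3]
h 14 112 x [19.2 19.7 20.3]
h 18 130 x [19.2 19.7 20.2]
h 22 127 x [19.3 19.8 20.3]
h 26 152 x [11.  19.8 20.4]
h 30 1773 x [-18.9   9.3  19.7]
Y range [-10.9  -0.4  10.5]
```

```bash
cat >> h.py <<'E'
BX,BY,BYAW=.534,.034,167.7
def b2w(xb,yb=0):
    C,S=np.cos(np.radians(BYAW)),np.sin(np.radians(BYAW)); return BX+xb*C-yb*S,BY+xb*S+yb*C
def gob(xb,z,yb=0):
    x,y=b2w(xb,yb); o=monitor.get_obs(); C,S=np.cos(np.radians(BYAW)),np.sin(np.radians(BYAW)); d=np.array(o["tool_pos"][:2])-[BX,BY]
    print("tcp in bed mm",np.round([1e3*(d[0]*C+d[1]*S),1e3*(-d[0]*S+d[1]*C),1e3*o["tool_pos"][2]],1),"Fbed x,y",np.round([o["force"][0]*C+o["force"][1]*S,-o["force"][0]*S+o["force"][1]*C],1),"Fz",round(o["force"][2],1))
    go(x,y,z,BYAW)
E
python3 -c "
from h import *
gob(.003,.13)"
```

```text
tcp in bed mm [ 45.2 322.5 129.2] Fbed x,y [ 0.2 -0.2] Fz -3.5
t 6.53 tcp [ 0.4212 -0.2714  0.1292] yaw 161.68 F [-0.2  0.2 -3.5] w 0.0218 | d tool [-0.0081  0.3251 -0.0006] turn -0.1051
```

Call:
{"op": "servo_tool", "data": {"targets": [[0,-0.002,0.04,0,-0.02],[0,-0.004,0.09,0,-0.04],[0,-0.005,0.14,0,-0.06],[0,-0.006,0.19,0,-0.08],[0,-0.007,0.24,0,-0.105]]}}

```text
time_s: 7.15
tool_pos: [0.5025, -0.0446, 0.1275]
tool_rot: [-179.9, -0.2, 167.7]
force: [0.1, -0.2, -2.8]
grip_width: 0.0218
```

```bash
python3 -c "
from h import *
gob(.003,.11)"
```

```text
tcp in bed mm [ 14.   83.5 127.5] Fbed x,y [-0.2  0.2] Fz -2.8
t 7.15 tcp [ 0.5025 -0.0446  0.1275] yaw 167.72 F [ 0.1 -0.2 -2.8] w 0.0218 | d tool [-0.0111  0.0835  0.0174] turn 0.0004
```

Call:
{"op": "servo_tool", "data": {"targets": [[0,-0.005,0.04,0,0],[0,-0.011,0.075,0.005,0],[0,-0.011,0.083,0.017,0],[0,-0.011,0.083,0.017,0],[0,-0.011,0.083,0.017,0]]}}

```text
time_s: 7.78
tool_pos: [0.5314, 0.0308, 0.1119]
tool_rot: [-179.9, -0.1, 167.6]
force: [0.1, -1.0, -3.5]
grip_width: 0.0218
```

```bash
python3 - <<'E'
from h import *
c=imaging.read_camera("wrist"); np.savez("w5.npz",**c); cv2.imwrite("pics/w5.png",c["frame"])
gob(.003,.058)
c=imaging.read_camera("side"); np.savez("s5.npz",**c); cv2.imwrite("pics/s5.png",cv2.resize(c["frame"][130:300,240:420],None,fx=3.5,fy=3.5,interpolation=cv2.INTER_CUBIC))
E
```

```text
tcp in bed mm [  1.5   3.5 112.4] Fbed x,y [0.2 0.4] Fz -2.4
t 7.83 tcp [0.5318 0.0309 0.1124] yaw 167.55 F [-0.3 -0.4 -2.4] w 0.0217 | d tool [0.0015 0.0035 0.0544] turn -0.0026
```

View pics/w5.png

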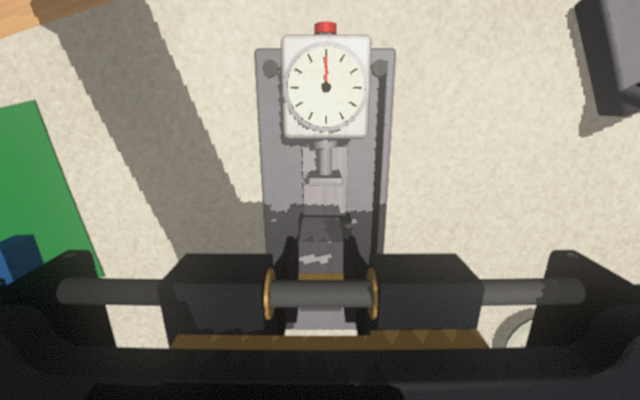

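View pics/s5.png

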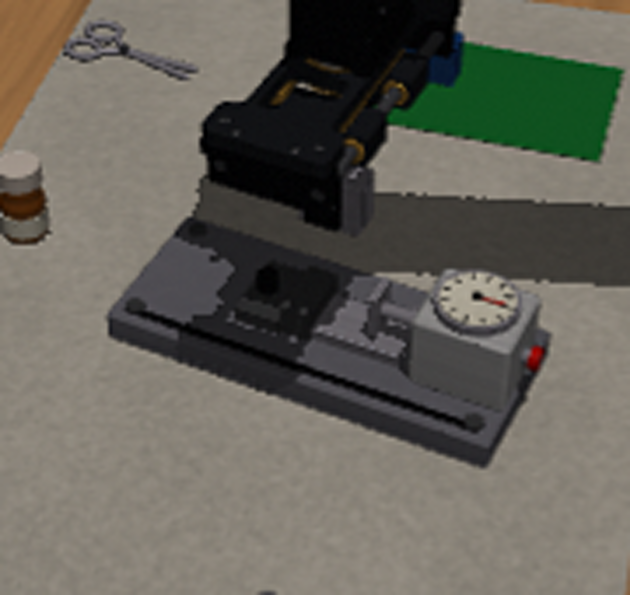

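```bash
cat > rel.py <<'E'
from h import *
import sys
# tool-frame map: block face, plate, stop relative to block, using bed yaw
c=dict(np.load(sys.argv[1])); P=cloud(c); yaw=BYAW
C,S=np.cos(np.radians(yaw)),np.sin(np.radians(yaw))
X=((P[...,0]-BX)*C+(P[...,1]-BY)*S)*1e3; Y=(-(P[...,0]-BX)*S+(P[...,1]-BY)*C)*1e3; Z=P[...,2]*1e3
def st(n,m):
    if m.sum()>5: print(n,m.sum(),"x",np.round(np.percentile(X[m],[1,50,99]),1),"y",np.round(np.percentile(Y[m],[1,50,99]),1),"z",np.round(np.percentile(Z[m],[1,50,99]),1))
zt=float(sys.argv[2]) # block top height mm
fin=(abs(Y)<16)
st("plate top",(abs(Y)<16)&(X>20)&(X<48)&(Z>61)&(Z<67))
st("stop top",(abs(Y)<30)&(X<12)&(X>-60)&(Z>41)&(Z<47))
st("headtop",(abs(Y)<40)&(X>50)&(X<130)&(Z>70)&(Z<90))
st("block top",(abs(Y)<18)&(abs(Z-zt)<3)&(X>0)&(X<60))
st("slab",(abs(Z-22)<3)&(abs(Y)<70)&(abs(X)<140))
E
python3 rel.py w5.npz 142
```

```text
plate top 292 x [31.3 34.5 37.1] y [-11.2   0.2  11.7] z [61.5 64.2 65.7]
stop top 238 x [-18.3  -8.7  -2.8] y [-21.6 -16.5  22.1] z [41.1 44.2 45.8]
headtop 9152 x [ 66.   97.6 126.9] y [-26.9   0.   27.4] z [70.8 80.6 83.5]
block top 1955 x [ 2.2 12.6 22.9] y [-16.2   3.1  16.3] z [139.4 141.7 144.3]
slab 14115 x [-125.7   34.3  127.3] y [-53.8   6.2  54.2] z [20.5 22.4 24.3]
```

Call:
{"op": "servo_tool", "data": {"targets": [[0,0.001,0.002,0.02,0],[0,0.001,0.003,0.04,0],[0,0.001,0.003,0.053,0],[0,0.001,0.003,0.056,0],[0,0.001,0.003,0.056,0]]}}

```text
time_s: 8.5
tool_pos: [0.5322, 0.0356, 0.057]
tool_rot: [180.0, 0.0, 167.7]
force: [0.2, -0.0, -2.1]
grip_width: 0.0216
```

```bash
python3 - <<'E'
from h import *
c=imaging.read_camera("wrist"); np.savez("w6.npz",**c)
gob(.003,.055)
E
python3 rel.py w6.npz 85
```

```text
tcp in bed mm [ 1.9 -1.3 57.2] Fbed x,y [-1.   0.1] Fz -3.0
t 8.55 tcp [0.5324 0.0357 0.0572] yaw 167.68 F [ 0.9 -0.3 -3. ] w 0.0216 | d tool [ 0.0011 -0.0013  0.0022] turn -0.0004
plate top 677 x [22.6 33.5 37. ] y [-11.5  -0.1  11.7] z [61.2 64.2 66.6]
stop top 19 x [-48.8 -47.6 -46.8] y [-3.7  0.2  3.5] z [45.5 46.1 46.9]
headtop 17290 x [ 65.9  97.6 126.1] y [-26.8  -0.   26.9] z [71.3 80.6 83.7]
block top 2051 x [ 2.5 13.  23.3] y [-17.1  -1.2  16.1] z [82.3 86.6 87.9]
slab 18202 x [-86.3  40.6 126.9] y [-53.8  -4.9  54. ] z [20.6 22.5 24.4]
```

Call:
{"op": "servo_tool", "data": {"targets": [[0,0.005,-0.001,0.0015,0],[0,0.008,-0.001,0.0015,0],[0,0.01,-0.001,0.0015,0],[0,0.012,-0.001,0.0015,0],[0,0.012,-0.001,0.0015,0]]}}

```text
time_s: 9.18
tool_pos: [0.5206, 0.0372, 0.0555]
tool_rot: [180.0, 0.1, 167.7]
force: [4.0, -2.2, -4.2]
grip_width: 0.0218
```

```bash
python3 - <<'E'
from h import *
c=imaging.read_camera("wrist"); np.savez("w7.npz",**c); cv2.imwrite("pics/w7.png",c["frame"])
gob(.019,.055)
E
python3 rel.py w7.npz 85
```

```text
tcp in bed mm [13.8 -0.3 55.4] Fbed x,y [-4.   0.7] Fz -3.9
t 9.22 tcp [0.5206 0.0373 0.0554] yaw 167.69 F [ 3.8 -1.5 -3.9] w 0.0217 | d tool [ 0.0052 -0.0003  0.0004] turn -0.0002
plate top 662 x [23.  37.3 40.8] y [-15.2   0.2  15.2] z [61.3 64.4 66.9]
stop top 297 x [-48.6 -40.9 -34.9] y [-6.4  0.4  6.6] z [42.7 46.1 47. ]
headtop 16725 x [ 66.1  98.8 126.8] y [-26.8   0.1  26.9] z [71.1 80.6 83.5]
block top 1994 x [14.2 24.4 34.9] y [-16.7  -0.3  16. ] z [82.3 85.1 87.1]
slab 15116 x [-73.8  46.3 127.6] y [-53.9  -5.   54.1] z [20.6 22.4 24.5]
```

View pics/w7.png

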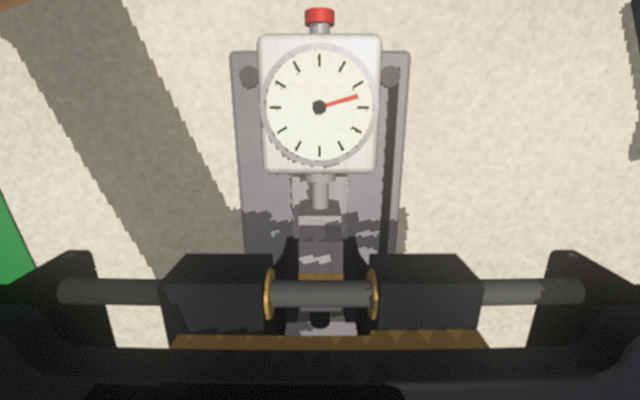

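Call:
{"op": "servo_tool", "data": {"targets": [[0,0.0015,0,0,0],[0,0.003,0,0,0],[0,0.0045,0,0,0],[0,0.0048,0,0,0],[0,0.0048,0,0,0]]}}

```text
time_s: 9.85
tool_pos: [0.5167, 0.0381, 0.0555]
tool_rot: [180.0, 0.2, 167.7]
force: [6.1, -2.0, -5.1]
grip_width: 0.0219
```

```bash
cat > needle.py <<'E'
from h import *
import sys
def needle(c):
    f=c["frame"].astype(int); m=(f[...,2]>f[...,1]+50)&(f[...,2]>f[...,0]+50); P=cloud(c)
    C,S=np.cos(np.radians(BYAW)),np.sin(np.radians(BYAW))
    X=((P[...,0]-BX)*C+(P[...,1]-BY)*S)*1e3; Y=(-(P[...,0]-BX)*S+(P[...,1]-BY)*C)*1e3; Z=P[...,2]*1e3
    face=(Z>76)&(Z<90)&(abs(Y)<30)&(X>55)&(X<125)
    m&=face; 
    br=face&(f.min(-1)>170)
    cx,cy=X[face&(abs(Y)<27)].mean(),0
    k=np.stack([X[m],Y[m]],1); 
    if len(k)<4: print("no needle"); return
    # needle line: fit, ends
    mu=k.mean(0); u=np.linalg.svd(k-mu)[2][0]
    t=(k-mu)@u; e1,e2=mu+u*t.min(),mu+u*t.max()
    cen=np.array([97.5-.5,0.]);
    a,b=(e1,e2) if np.linalg.norm(e1-cen)<np.linalg.norm(e2-cen) else (e2,e1)
    v=b-a; print("needle px",len(k),"from",a.round(1),"to",b.round(1),"angle cw from +x:",round(np.degrees(np.arctan2(-v[1],v[0])),1))
needle(dict(np.load(sys.argv[1])))
E
python3 needle.py w6.npz;python3 needle.py w7.npz
python3 - <<'E'
from h import *
c=imaging.read_camera("wrist"); np.savez("w8.npz",**c); cv2.imwrite("pics/w8.png",c["frame"])
gob(.0184,.036)
E
python3 rel.py w8.npz 85; python3 needle.py w8.npz
```

```text
needle px 152 from [99.6  0.1] to [113.5   0.3] angle cw from +x: -0.9
needle px 135 from [97.2 -2.6] to [101.2 -16.1] angle cw from +x: 73.3
tcp in bed mm [17.8 -0.3 55.5] Fbed x,y [-6.2  0.6] Fz -5.3
t 9.9 tcp [0.5167 0.038  0.0555] yaw 167.68 F [ 5.9 -1.9 -5.3] w 0.022 | d tool [ 0.0007 -0.0003  0.0195] turn -0.0004
plate top 660 x [27.  41.4 44.8] y [-15.1   0.2  15.1] z [61.1 64.3 66.8]
stop top 330 x [-48.8 -39.6 -34.8] y [-6.5 -0.2  6.6] z [41.2 46.  47. ]
headtop 16389 x [ 66.2  99.2 127. ] y [-26.7   0.1  26.9] z [70.9 80.6 83.6]
block top 2079 x [ 0.3 28.1 38.9] y [-16.7  -0.3  16.2] z [82.3 85.2 87.4]
slab 13909 x [-70.2  48.2 127.8] y [-53.9  -9.6  54.1] z [20.5 22.4 24.5]
needle px 122 from [93.7 -1.1] to [81.2 -7.8] angle cw from +x: 151.7
```

View pics/w8.png

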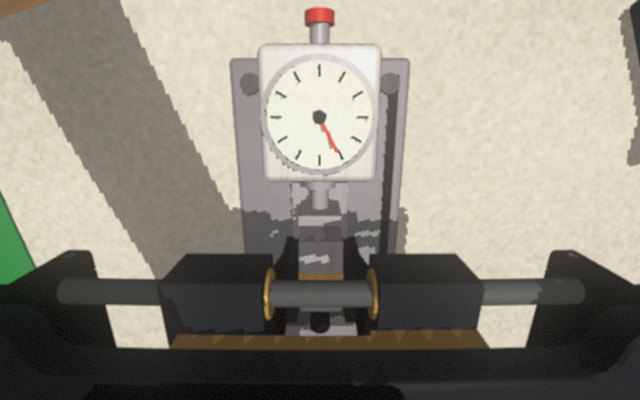

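Call:
{"op": "servo_tool", "data": {"targets": [[0,0.001,0,0.001,0],[0,0.001,0,0.006,0],[0,0.001,0,0.011,0],[0,0.001,0,0.016,0],[0,0.001,0,0.016,0]]}}

```text
time_s: 10.52
tool_pos: [0.5169, 0.039, 0.0403]
tool_rot: [179.9, 0.3, 167.7]
force: [6.7, -0.2, -2.5]
grip_width: 0.0216
```

```bash
python3 - <<'E'
from h import *
c=imaging.read_camera("wrist"); np.savez("w9.npz",**c); cv2.imwrite("pics/w9.png",c["frame"])
gob(.0184,.036)
E
python3 rel.py w9.npz 69; python3 needle.py w9.npz
```

```text
tcp in bed mm [17.9 -1.2 40.3] Fbed x,y [-6.5 -0.5] Fz -2.3
t 10.57 tcp [0.5168 0.039  0.0403] yaw 167.68 F [ 6.5 -0.9 -2.3] w 0.0217 | d tool [ 0.0005 -0.0012  0.0043] turn -0.0003
plate top 869 x [24.2 41.1 45. ] y [-15.4   0.3  15.4] z [61.2 64.4 66.9]
stop top 305 x [-39.6 -22.9 -18. ] y [-15.5  -0.5  12.5] z [41.2 44.3 46.9]
headtop 20347 x [ 66.3  99.4 126.9] y [-26.6  -0.1  26.7] z [71.2 80.6 83.6]
block top 2121 x [ 0.3 28.3 39. ] y [-16.6  -1.2  15.9] z [66.3 70.  71.5]
slab 13781 x [  8.1  51.7 127.8] y [-54.  -19.7  54.1] z [20.6 22.5 24.6]
needle px 147 from [93.7 -1.1] to [80.9 -7. ] angle cw from +x: 155.3
```

View pics/w9.png

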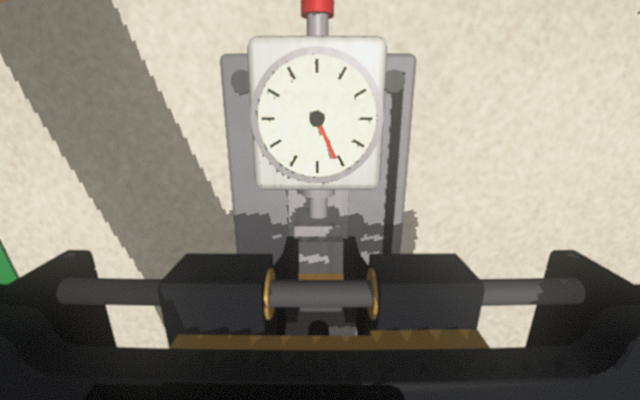

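Call:
{"op": "servo_tool", "data": {"targets": [[0,0,-0.001,0.0015,0],[0,0,-0.001,0.003,0],[0,0,-0.001,0.0038,0],[0,0,-0.001,0.0043,0],[0,0,-0.001,0.0043,0]]}}

```text
time_s: 11.2
tool_pos: [0.5172, 0.0381, 0.0367]
tool_rot: [179.9, 0.3, 167.7]
force: [6.6, -1.3, 1.8]
grip_width: 0.0218
```

```bash
python3 - <<'E'
from h import *
c=imaging.read_camera("wrist"); np.savez("w10.npz",**c)
gob(.0164,.036)
E
python3 rel.py w10.npz 66; python3 needle.py w10.npz
```

```text
tcp in bed mm [17.3 -0.4 36.7] Fbed x,y [-6.6  0.1] Fz 1.4
t 11.25 tcp [0.5172 0.0381 0.0367] yaw 167.69 F [ 6.4 -1.5  1.4] w 0.0218 | d tool [-0.0009 -0.0004  0.0007] turn -0.0002
plate top 2120 x [20.3 34.  44.3] y [-13.9  -0.4  14.7] z [61.3 65.8 67. ]
stop top 380 x [-37.4 -20.7 -15.8] y [-14.5  -0.4  13.1] z [41.2 44.2 45.8]
headtop 21479 x [ 66.4  99.3 126.6] y [-26.5  -0.   26.7] z [71.6 80.7 83.6]
block top 2597 x [ 0.6 30.8 44.1] y [-16.3  -0.4  15.8] z [63.2 66.2 68.2]
slab 14034 x [  9.7  52.4 128.1] y [-53.9 -18.8  54.1] z [20.4 22.5 24.6]
needle px 162 from [93.9 -1.5] to [82.1 -9.6] angle cw from +x: 145.8
```

Call:
{"op": "servo_tool", "data": {"targets": [[0,-0.0005,0,0,0],[0,-0.001,0,-0.0004,0],[0,-0.0013,0,-0.0006,0],[0,-0.0013,0,-0.0006,0]]}}

```text
time_s: 11.75
tool_pos: [0.5177, 0.038, 0.0367]
tool_rot: [179.9, 0.3, 167.7]
force: [5.2, -0.4, -2.1]
grip_width: 0.0216
```

```bash
python3 - <<'E'
from h import *
c=imaging.read_camera("wrist"); np.savez("w11.npz",**c)
gob(.0164,.036)
E
python3 needle.py w11.npz
```

```text
tcp in bed mm [16.8 -0.4 36.7] Fbed x,y [-5.8 -1.1] Fz -1.9
t 11.8 tcp [0.5177 0.038  0.0367] yaw 167.69 F [ 5.9 -0.2 -1.9] w 0.0219 | d tool [-0.0004 -0.0004  0.0007] turn -0.0001
needle px 157 from [94.1 -2. ] to [ 84.4 -12. ] angle cw from +x: 134.5
```

Call:
{"op": "servo_tool", "data": {"targets": [[0,-0.0004,0,0.0002,0],[0,-0.0008,0,0.0003,0],[0,-0.0008,0,0.0003,0]]}}

```text
time_s: 12.18
tool_pos: [0.5184, 0.0378, 0.0366]
tool_rot: [179.9, 0.2, 167.7]
force: [5.2, -0.6, 2.1]
grip_width: 0.0219
```

Call:
{"op": "servo_tool", "data": {"targets": [[26,-0.0001,0,0,0],[28,-0.0001,0,0,0],[34,0,0,0,0],[45,0,0,0,0],[45,0,0,0,0]]}}

```text
time_s: 12.8
tool_pos: [0.5158, 0.0372, 0.0349]
tool_rot: [-180.0, -0.0, 167.7]
force: [-0.1, 0.5, 0.4]
grip_width: 0.0372
```

```bash
python3 - <<'E'
from h import *
c=imaging.read_camera("wrist"); np.savez("w12.npz",**c); cv2.imwrite("pics/w12.png",c["frame"])
gob(.0164,.036)
E
python3 rel.py w12.npz 66; python3 needle.py w12.npz
```

```text
tcp in bed mm [18.4  0.7 35. ] Fbed x,y [-0.2  0.3] Fz 0.3
t 12.85 tcp [0.5159 0.0372 0.035 ] yaw 167.69 F [ 0.1 -0.3  0.3] w 0.038 | d tool [-0.002   0.0007 -0.001 ] turn -0.0002
plate top 1931 x [20.2 34.2 43. ] y [-11.5  -0.3  11.2] z [61.5 65.8 67. ]
stop top 631 x [-35.5 -19.4   9.5] y [-21.7   1.3  21.8] z [41.4 44.3 45.4]
headtop 21810 x [ 66.4  99.5 126.7] y [-26.5   0.2  26.7] z [71.4 80.7 83.6]
block top 2317 x [ 0.3 31.3 42.8] y [-11.4  -0.3  10.8] z [63.3 66.1 67.7]
slab 14175 x [-49.1  51.3 127.8] y [-53.9  19.2  54.1] z [20.6 22.5 24.5]
needle px 172 from [94.9 -2.3] to [ 87.8 -15. ] angle cw from +x: 119.2
```

View pics/w12.png

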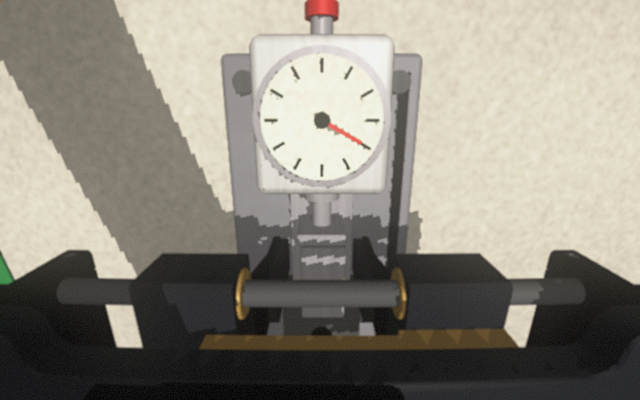

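Call:
{"op": "servo_tool", "data": {"targets": [[45,0,0,-0.02,0],[45,0,0,-0.06,0],[45,0,0,-0.11,0],[45,0,0,-0.14,0],[45,0,0,-0.14,0]]}}

```text
time_s: 13.48
tool_pos: [0.5178, 0.0375, 0.1777]
tool_rot: [179.8, 0.3, 167.7]
force: [0.6, 0.4, -0.6]
grip_width: 0.0391
```

```bash
python3 - <<'E'
from h import *; from fit import rect
c=imaging.read_camera("wrist"); np.savez("w13.npz",**c); cv2.imwrite("pics/w13.png",c["frame"])
P=cloud(c); C,S=np.cos(np.radians(BYAW)),np.sin(np.radians(BYAW))
X=((P[...,0]-BX)*C+(P[...,1]-BY)*S); Y=(-(P[...,0]-BX)*S+(P[...,1]-BY)*C); Z=P[...,2]
m=(X>-.01)&(X<.036)&(abs(Y)<.02)&(abs(Z-.066)<.004); print("master top in bed",rect(np.stack([X[m],Y[m]],1)),np.median(Z[m]))
# button
c=imaging.read_camera("scene"); P=cloud(c); f=c["frame"].astype(int)
m=(f[...,0]>f[...,2]+60)&(abs(P[...,0]-.43)<.06)&(abs(P[...,1]-.335)<.06)&(P[...,2]>.038)
print("btn",m.sum(),P[m].mean(0),rect(P[m][:,:2]),np.percentile(P[m][:,2],[5,50,95]))
go(.43,.335,.18,167.7)
E
python3 needle.py w13.npz
```

```text
master top in bed [0.0167, -0.0005, 0.0384, 0.0219, 0.7042] 0.06642338927370298
btn 79 [0.43094799 0.33264797 0.05174708] [0.4299, 0.3328, 0.0243, 0.0238, -67.658] [0.04964333 0.05186512 0.05383724]
t 13.57 tcp [0.5156 0.0373 0.1745] yaw 167.69 F [-0.4  0.5 -0.4] w 0.0393 | d tool [ 0.1471  0.2727 -0.0054] turn -0.0001
needle px 31 from [94.8 -2.4] to [ 88.5 -14.1] angle cw from +x: 118.1
```

View pics/w13.png

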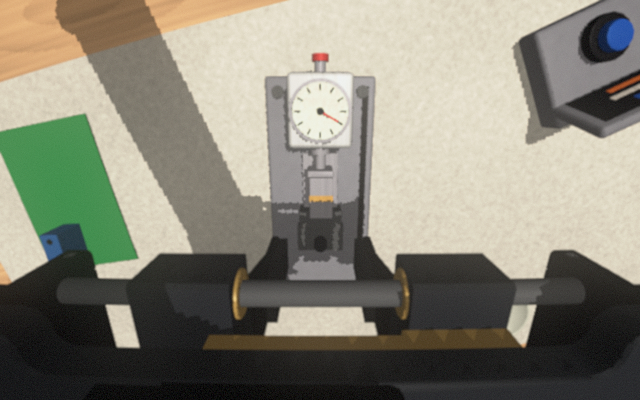

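Call:
{"op": "servo_tool", "data": {"targets": [[20,0.025,0.05,0,0],[0,0.055,0.1,0,0],[0,0.08,0.15,0,0],[0,0.107,0.2,0,0],[0,0.13,0.245,0,0]], "grip_force": 10}}

```text
time_s: 14.2
tool_pos: [0.4393, 0.3057, 0.1731]
tool_rot: [-179.9, -0.1, 167.7]
force: [0.7, -0.2, 0.2]
grip_width: 0.0021
```

Call:
{"op": "servo_tool", "data": {"targets": [[0,0.015,0.023,0.02,0],[0,0.015,0.023,0.04,0],[0,0.015,0.023,0.04,0]]}}

```text
time_s: 14.58
tool_pos: [0.4294, 0.3285, 0.1317]
tool_rot: [-179.7, -0.2, 167.7]
force: [-0.4, 0.0, 0.1]
grip_width: 0.0005
```

```bash
python3 - <<'E'
from h import *; from fit import rect
c=imaging.read_camera("wrist"); np.savez("w14.npz",**c); cv2.imwrite("pics/w14.png",c["frame"])
P=cloud(c); f=c["frame"].astype(int)
m=(f[...,0]>f[...,2]+60)&(abs(P[...,0]-.43)<.06)&(abs(P[...,1]-.335)<.06)&(P[...,2]>.038)
p=P[m]; print("btn",m.sum(),p.mean(0),rect(p[:,:2]),np.percentile(p[:,2],[5,50,95]))
t=p[p[:,2]>np.percentile(p[:,2],95)-.003]; print("top",rect(t[:,:2]),np.median(t[:,2]))
print(pinpoint("wrist","zero_top"))
go(.43,.333,.1,167.7)
E
```

```text
btn 435 [0.42416509 0.33642626 0.05218824] [0.4244, 0.3365, 0.026, 0.0164, 54.2745] [0.0509126  0.05224633 0.05342007]
top [0.4244, 0.3366, 0.0259, 0.0164, 54.2745] 0.052274671186674504
[{'at': [324.9, 206.5], 'confidence': 0.86}]
t 14.68 tcp [0.4314 0.3292 0.1344] yaw 167.64 F [-0.2  0.7  0.3] w 0.001 | d tool [0.0021 0.0035 0.0344] turn -0.001
```

View pics/w14.png

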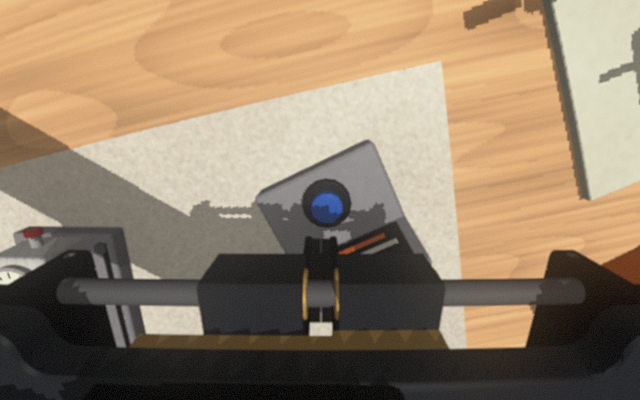

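```bash
python3 - <<'E'
from h import *
c=dict(np.load("w14.npz")); f=c["frame"].astype(int)
print(at_z(c,(324.9,206.5),.0522)); 
m=(f[...,0]>f[...,2]+25); ys,xs=np.where(m[170:240,290:360]); print(xs.min()+290,xs.max()+290,ys.min()+170,ys.max()+170)
x0=(xs.min()+xs.max())/2+290; y0=(ys.min()+ys.max())/2+170; p=at_z(c,(x0,y0),.0522); print(x0,y0,p)
for q in ((xs.min()+290,y0),(xs.max()+290,y0),(x0,ys.min()+170),(x0,ys.max()+170)): print(at_z(c,q,.0522).round(4))
go(p[0],p[1],.06)
E
```

```text
[0.42688873 0.3326426  0.0522    ]
311 343 191 222
327.0 206.5 [0.4272601  0.33437224 0.0522    ]
[0.4244 0.3212 0.0522]
[0.4301 0.3475 0.0522]
[0.4141 0.3371 0.0522]
[0.4409 0.3315 0.0522]
t 14.68 tcp [0.4314 0.3292 0.1344] yaw 167.64 F [-0.2  0.7  0.3] w 0.001 | d tool [0.0051 0.0043 0.0744] turn 0
```

Call:
{"op": "servo_tool", "data": {"targets": [[0,0.002,0.002,0.02,0],[0,0.004,0.004,0.045,0],[0,0.004,0.004,0.065,0],[0,0.004,0.004,0.072,0],[0,0.004,0.004,0.072,0]]}}

```text
time_s: 15.3
tool_pos: [0.4289, 0.3345, 0.0635]
tool_rot: [180.0, 0.0, 167.7]
force: [-0.0, -0.4, -0.9]
grip_width: 0.0007
```

```bash
python3 - <<'E'
from h import *
go(.428,.334,.0522)
c=imaging.read_camera("side"); cv2.imwrite("pics/s15.png",cv2.resize(c["frame"][270:400,260:420],None,fx=4.5,fy=4.5,interpolation=cv2.INTER_CUBIC))
E
```

```text
t 15.3 tcp [0.4289 0.3345 0.0635] yaw 167.65 F [-0.  -0.4 -0.9] w 0.0007 | d tool [ 0.0007 -0.0007  0.0113] turn 0
```

View pics/s15.png

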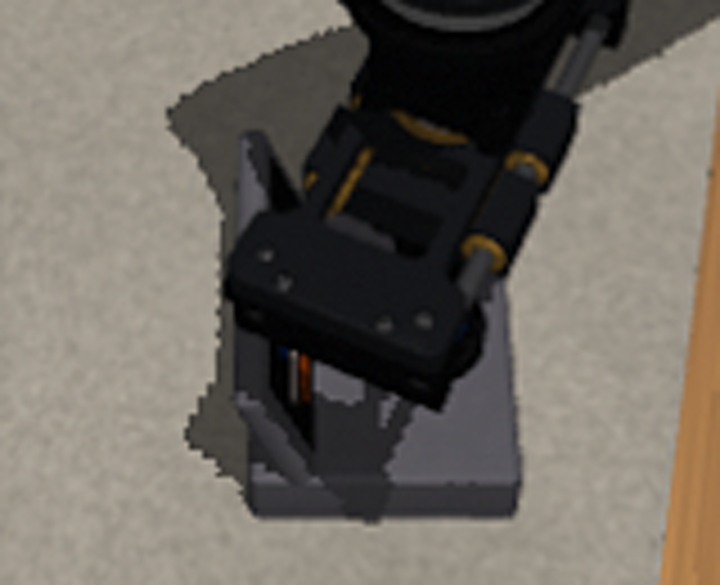

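Call:
{"op": "servo_tool", "data": {"targets": [[0,0,0,0.006,0],[0,0,0,0.011,0],[0,0,0,0.014,0],[0,0,0,0.016,0],[0,0,0,0.016,0]]}}

```text
time_s: 15.98
tool_pos: [0.4287, 0.335, 0.0475]
tool_rot: [180.0, 0.0, 167.7]
force: [-1.0, -0.2, 4.4]
grip_width: 0.0006
```

```bash
python3 - <<'E'
from h import *
go(.428,.334,.0465)
c=imaging.read_camera("scene"); cv2.imwrite("pics/s16.png",cv2.resize(c["frame"][100:220,400:520],None,fx=5,fy=5,interpolation=cv2.INTER_CUBIC))
E
```

```text
t 15.97 tcp [0.4287 0.335  0.0475] yaw 167.69 F [-1.  -0.2  4.4] w 0.0006 | d tool [ 0.0005 -0.0011  0.001 ] turn 0
```

View pics/s16.png

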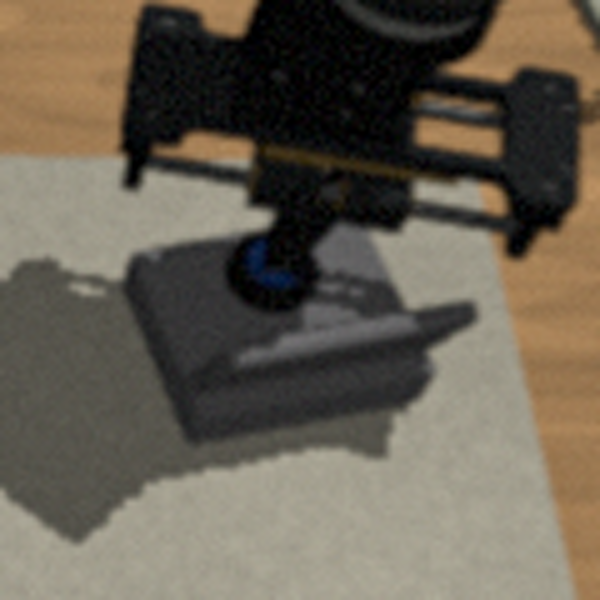

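Call:
{"op": "servo_tool", "data": {"targets": [[0,0,0,0.0008,0],[0,0,0,0.0016,0],[0,0,0,0.0016,0]]}}

```text
time_s: 16.4
tool_pos: [0.4287, 0.335, 0.0464]
tool_rot: [180.0, 0.0, 167.7]
force: [-1.2, -0.9, 8.3]
grip_width: 0.0003
```

```bash
python3 - <<'E'
from h import *
go(.428,.334,.0465)
E
```

```text
t 16.4 tcp [0.4287 0.335  0.0464] yaw 167.69 F [-1.2 -0.9  8.3] w 0.0003 | d tool [ 0.0005 -0.0012 -0.0001] turn 0
```

Call:
{"op": "servo_tool", "data": {"targets": [[0,0,0,-0.004,0],[0,0,0,-0.015,0],[0,0,0,-0.05,0],[30,0,0,-0.1,0],[60,0,0,-0.12,0]]}}

```text
time_s: 17.02
tool_pos: [0.4292, 0.3353, 0.1685]
tool_rot: [179.8, 0.1, 167.7]
force: [0.5, 0.3, -0.6]
grip_width: 0.0133
```

```bash
python3 - <<'E'
from h import *
c=imaging.read_camera("scene"); np.savez("s17.npz",**c); cv2.imwrite("pics/s17.png",cv2.resize(c["frame"][110:260,280:520],None,fx=3.3,fy=3.3,interpolation=cv2.INTER_CUBIC))
gob(.0167,.165)
E
python3 needle.py s17.npz
```

```text
tcp in bed mm [ 166.  -272.9  170.2] Fbed x,y [-0.9 -0.6] Fz 1.7
t 17.07 tcp [0.4299 0.336  0.1702] yaw 167.69 F [1.  0.4 1.7] w 0.0169 | d tool [-0.1493 -0.2728  0.0043] turn -0.0002
no needle
```

View pics/s17.png

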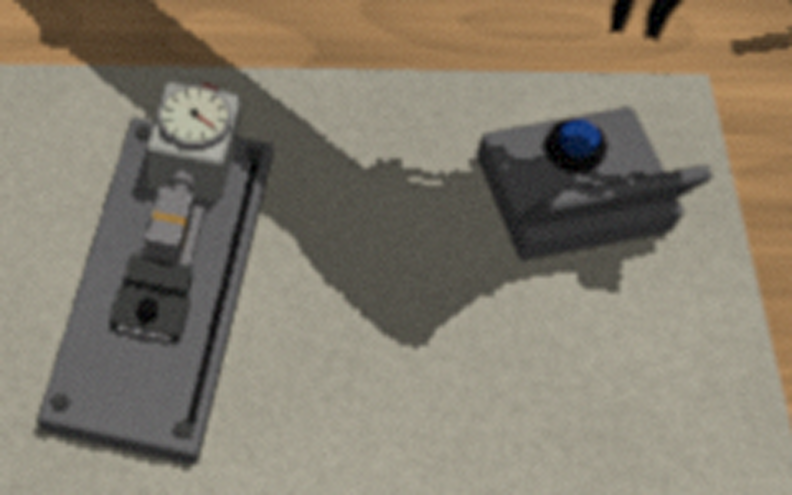

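Call:
{"op": "servo_tool", "data": {"targets": [[60,-0.025,-0.048,0,0],[60,-0.055,-0.1,0,0],[60,-0.08,-0.15,0,0],[60,-0.11,-0.2,0,0],[60,-0.135,-0.248,0,0]]}}

```text
time_s: 17.7
tool_pos: [0.5071, 0.0615, 0.1647]
tool_rot: [-180.0, -0.1, 167.7]
force: [0.5, 0.5, -0.4]
grip_width: 0.0516
```

Call:
{"op": "servo_tool", "data": {"targets": [[60,-0.014,-0.025,0.02,0],[60,-0.014,-0.025,0.04,0],[60,-0.014,-0.025,0.06,0],[60,-0.014,-0.025,0.06,0]]}}

```text
time_s: 18.2
tool_pos: [0.5137, 0.0358, 0.1033]
tool_rot: [-179.9, -0.3, 167.7]
force: [0.2, -0.5, -0.4]
grip_width: 0.0525
```

```bash
python3 - <<'E'
from h import *; from fit import rect
c=imaging.read_camera("wrist"); np.savez("w18.npz",**c); cv2.imwrite("pics/w18.png",c["frame"])
P=cloud(c); C,S=np.cos(np.radians(BYAW)),np.sin(np.radians(BYAW))
X=((P[...,0]-BX)*C+(P[...,1]-BY)*S); Y=(-(P[...,0]-BX)*S+(P[...,1]-BY)*C); Z=P[...,2]
m=(X>-.01)&(X<.036)&(abs(Y)<.02)&(abs(Z-.066)<.004); print("master top in bed",rect(np.stack([X[m],Y[m]],1)),np.median(Z[m]))
gob(.0165,.035)
E
python3 needle.py w18.npz
```

```text
master top in bed [0.0166, -0.0005, 0.0389, 0.0223, -0.0951] 0.06644710506285662
tcp in bed mm [ 19.3   2.1 104.5] Fbed x,y [-0.2  0.2] Fz 0.8
t 18.25 tcp [0.5147 0.0361 0.1045] yaw 167.69 F [ 0.2 -0.3  0.8] w 0.0523 | d tool [-0.0029  0.0022  0.0695] turn -0.0001
needle px 68 from [95.  -2.2] to [ 87.9 -14.8] angle cw from +x: 119.2
```

View pics/w18.png

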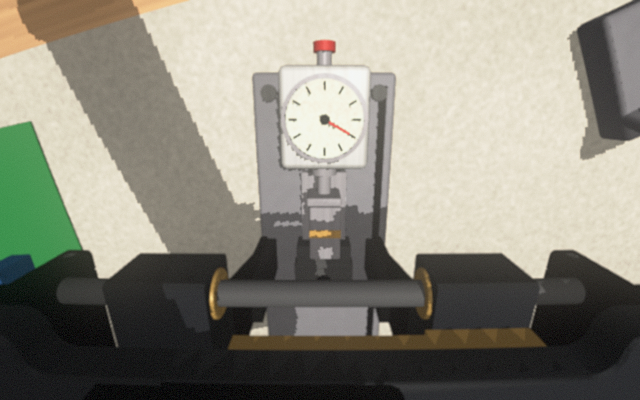

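Call:
{"op": "servo_tool", "data": {"targets": [[60,-0.002,0.001,0.02,0],[60,-0.0025,0.0015,0.04,0],[60,-0.0025,0.0015,0.055,0],[60,-0.0025,0.0015,0.06,0],[60,-0.0025,0.0015,0.06,0]]}}

```text
time_s: 18.88
tool_pos: [0.5187, 0.0372, 0.0457]
tool_rot: [180.0, 0.0, 167.7]
force: [0.1, -0.0, 0.3]
grip_width: 0.0524
```

```bash
python3 - <<'E'
from h import *
gob(.0165,.036,-.0005)
E
```

```text
tcp in bed mm [15.6  0.1 45.7] Fbed x,y [-0.1  0. ] Fz 0.3
t 18.88 tcp [0.5187 0.0372 0.0457] yaw 167.7 F [ 0.1 -0.   0.3] w 0.0524 | d tool [0.0009 0.0006 0.0097] turn -0.0
```

Call:
{"op": "servo_tool", "data": {"targets": [[60,0.001,0.0006,0.005,0],[60,0.001,0.0006,0.0097,0],[60,0.001,0.0006,0.0097,0]]}}

```text
time_s: 19.25
tool_pos: [0.5175, 0.038, 0.0355]
tool_rot: [-180.0, -0.0, 167.7]
force: [-0.7, -0.1, -0.2]
grip_width: 0.0523
```

Call:
{"op": "servo_tool", "data": {"targets": [[40,0,0,0,0],[30,0,0,0,0],[0,0,0,0,0],[0,0,0,0,0],[0,0,0,0,0]], "grip_force": 30}}

```text
time_s: 19.88
tool_pos: [0.5178, 0.038, 0.0358]
tool_rot: [180.0, 0.0, 167.7]
force: [-0.1, 0.4, 0.4]
grip_width: 0.0218
```

```bash
python3 - <<'E'
from h import *
c=imaging.read_camera("wrist"); np.savez("w19.npz",**c)
gob(.0165,.036,-.0005)
E
python3 needle.py w19.npz; python3 inhand.py w19.npz .5175 .0377 .036 167.7
```

```text
tcp in bed mm [16.7 -0.5 35.8] Fbed x,y [-0.2 -0. ] Fz 0.7
t 19.93 tcp [0.5178 0.038  0.0358] yaw 167.7 F [ 0.2 -0.   0.7] w 0.022 | d tool [-0.0002  0.     -0.0002] turn -0.0001
needle px 171 from [94.9 -2.4] to [ 87.8 -15. ] angle cw from +x: 119.1
h -10 54 x [24.3 29.  33.6]
h -6 193 x [24.8 28.9 33.4]
h -2 32 x [25.6 25.9 26.1]
h 2 44 x [25.5 26.  26.6]
h 6 48 x [25.3 25.9 26.3]
h 10 65 x [25.4 26.  32.7]
h 14 380 x [25.5 29.2 34.7]
h 18 127 x [25.5 25.9 33. ]
h 22 134 x [25.4 25.9 26.3]
h 26 1069 x [-18.9  20.3  26. ]
h 30 1307 x [-18.5   9.3  19.6]
h 34 4 x [8.2 8.8 9.3]
h 38 7 x [6.4 7.1 9.9]
Y range [-11.7  -0.1  11.5]
```

Call:
{"op": "servo_tool", "data": {"targets": [[0,0.001,0,-0.0005,0],[0,0.0022,0,-0.001,0],[0,0.0025,0,-0.005,0],[0,0.0025,0,-0.01,0],[0,0.0025,0,-0.015,0]]}}

```text
time_s: 20.55
tool_pos: [0.517, 0.0379, 0.051]
tool_rot: [-180.0, 0.2, 167.7]
force: [5.9, -1.0, -7.5]
grip_width: 0.0217
```

```bash
python3 - <<'E'
from h import *
c=imaging.read_camera("wrist"); np.savez("w20.npz",**c)
gob(.0165,.057,-.0005)
E
python3 needle.py w20.npz
```

```text
tcp in bed mm [17.  -0.2 51.6] Fbed x,y [-6.6  1.6] Fz -4.6
t 20.6 tcp [0.5174 0.0379 0.0516] yaw 167.67 F [ 6.1 -3.  -4.6] w 0.022 | d tool [-0.0005  0.0003 -0.0054] turn -0.0005
needle px 128 from [94.2 -2.1] to [ 85.  -12.3] angle cw from +x: 132.2
```

Call:
{"op": "servo_tool", "data": {"targets": [[0,0,0,-0.003,0],[0,0,0,-0.006,0],[0,0,0,-0.006,0],[0,-0.004,0,-0.006,0],[0,-0.008,0,-0.006,0]]}}

```text
time_s: 21.22
tool_pos: [0.5233, 0.0367, 0.0569]
tool_rot: [180.0, -0.0, 167.7]
force: [0.8, -1.3, -0.6]
grip_width: 0.0216
```

Call:
{"op": "servo_tool", "data": {"targets": [[0,-0.004,0,-0.001,0],[0,-0.008,0,-0.002,0],[0,-0.008,0,-0.02,0],[0,-0.008,0,-0.05,0],[0,-0.008,0,-0.08,0]]}}

```text
time_s: 21.85
tool_pos: [0.5307, 0.0351, 0.1386]
tool_rot: [180.0, -0.0, 167.7]
force: [0.8, -0.2, -2.2]
grip_width: 0.0218
```

```bash
python3 - <<'E'
from h import *
c=imaging.read_camera("wrist"); np.savez("w21.npz",**c); cv2.imwrite("pics/w21.png",c["frame"])
gob(.0165,.057,-.0005)
go(.4217,-.2685,.13,161.7)
E
python3 needle.py w21.npz
```

```text
tcp in bed mm [  0.8  -1.2 142.9] Fbed x,y [-1.2  0.4] Fz 0.4
t 21.9 tcp [0.5334 0.0353 0.1429] yaw 167.67 F [ 1.  -0.7  0.4] w 0.0216 | d tool [ 0.0162 -0.001   0.0858] turn -0.0006
t 21.9 tcp [0.5334 0.0353 0.1429] yaw 167.67 F [ 1.  -0.7  0.4] w 0.0216 | d tool [ 0.0443 -0.3207  0.0115] turn 0.1042
needle px 60 from [99.6  0.3] to [113.    0.4] angle cw from +x: -0.2
```

View pics/w21.png

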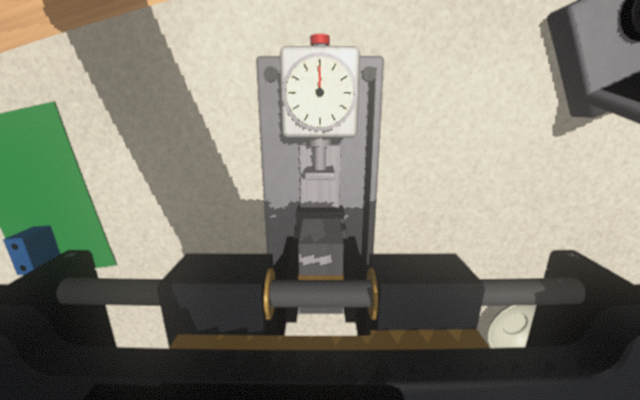

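Call:
{"op": "servo_tool", "data": {"targets": [[0,0.006,-0.05,0.005,0],[0,0.012,-0.1,0.011,0.03],[0,0.018,-0.15,0.011,0.06],[0,0.025,-0.2,0.011,0.09],[0,0.033,-0.25,0.011,0.104]]}}

```text
time_s: 22.52
tool_pos: [0.4447, -0.2034, 0.1263]
tool_rot: [179.9, 0.1, 161.7]
force: [0.4, 0.3, -2.1]
grip_width: 0.0219
```

```bash
python3 - <<'E'
from h import *
go(.4217,-.2695,.05,161.7)
E
```

```text
t 22.52 tcp [ 0.4447 -0.2034  0.1263] yaw 161.71 F [ 0.4  0.3 -2.1] w 0.0219 | d tool [ 0.0012 -0.0701  0.0763] turn 0.0001
```

Call:
{"op": "servo_tool", "data": {"targets": [[0,0.0005,-0.04,0.01,0],[0,0.001,-0.068,0.03,0],[0,0.001,-0.068,0.06,0],[0,0.001,-0.068,0.076,0],[0,0.001,-0.068,0.076,0]]}}

```text
time_s: 23.15
tool_pos: [0.4225, -0.2655, 0.049]
tool_rot: [180.0, -0.1, 161.8]
force: [0.3, 0.1, -2.2]
grip_width: 0.0214
```

```bash
python3 - <<'E'
from h import *
c=imaging.read_camera("wrist"); np.savez("w22.npz",**c); cv2.imwrite("pics/w22.png",c["frame"])
go(.4217,-.2695,.009,161.7)
E
```

```text
t 23.2 tcp [ 0.4234 -0.2659  0.0499] yaw 161.78 F [ 0.   0.  -1.9] w 0.0219 | d tool [ 0.0004 -0.0039  0.0409] turn 0.0015
```

View pics/w22.png

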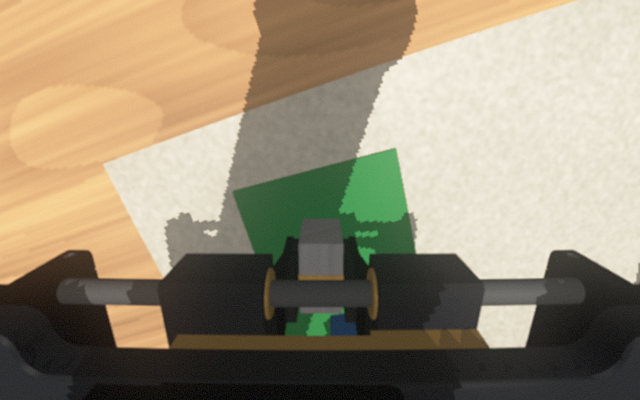

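Call:
{"op": "servo_tool", "data": {"targets": [[0,0,-0.002,0.015,0],[0,0,-0.002,0.03,0],[0,0,-0.002,0.037,0],[0,0,-0.002,0.0395,0],[0,0,-0.002,0.0395,0]]}}

```text
time_s: 23.82
tool_pos: [0.4225, -0.2684, 0.0102]
tool_rot: [-180.0, -0.0, 161.7]
force: [-0.3, 0.8, -2.5]
grip_width: 0.0216
```

```bash
python3 - <<'E'
from h import *
go(.4217,-.2695,.0088,161.7)
E
```

```text
t 23.82 tcp [ 0.4225 -0.2684  0.0102] yaw 161.73 F [-0.3  0.8 -2.5] w 0.0216 | d tool [ 0.0004 -0.0013  0.0014] turn 0.0005
```

Call:
{"op": "servo_tool", "data": {"targets": [[0,0,0,0.001,0],[0,0,0,0.0016,0],[0,0,0,0.0016,0]]}}

```text
time_s: 24.2
tool_pos: [0.4228, -0.2683, 0.0088]
tool_rot: [180.0, 0.0, 161.7]
force: [1.1, 0.5, -2.5]
grip_width: 0.0219
```

Call:
{"op": "servo_tool", "data": {"targets": [[0,0,0,0.0005,0],[0,0,0,0.001,0],[0,0,0,0.001,0]]}}

```text
time_s: 24.58
tool_pos: [0.4228, -0.2683, 0.0088]
tool_rot: [179.9, 0.0, 161.7]
force: [-3.1, 3.1, 10.4]
grip_width: 0.0216
```

Call:
{"op": "servo_tool", "data": {"targets": [[0,0,0,-0.0007,0],[0,0,0,-0.0007,0],[28,0,0,-0.0007,0],[50,0,0,-0.0007,0],[60,0,0,-0.0007,0]]}}

```text
time_s: 25.2
tool_pos: [0.4225, -0.2683, 0.0082]
tool_rot: [-180.0, 0.0, 161.7]
force: [-0.8, 0.5, -0.7]
grip_width: 0.0375
```

Call:
{"op": "servo_tool", "data": {"targets": [[60,0,0,-0.002,0],[60,0,0,-0.02,0],[60,0,0,-0.06,0],[60,0,0,-0.1,0],[60,0,0,-0.13,0]]}}

```text
time_s: 25.82
tool_pos: [0.423, -0.269, 0.1413]
tool_rot: [180.0, 0.2, 161.7]
force: [0.7, 0.7, 0.7]
grip_width: 0.0526
```

```bash
python3 - <<'E'
from h import *
c=imaging.read_camera("wrist"); np.savez("w23.npz",**c); cv2.imwrite("pics/w23.png",c["frame"])
go(.5208,-.275,.1,171)
E
python3 blk.py w23.npz
```

```text
t 25.88 tcp [ 0.4249 -0.2702  0.1447] yaw 161.67 F [ 1.7 -1.1  2. ] w 0.0519 | d tool [-0.0921  0.0256  0.0455] turn -0.1629
master 1032 [0.4224, -0.268, 0.0404, 0.0221, -17.6162] zmed 0.0394 mean [ 0.4214 -0.2676  0.0393]
part 192 [0.5206, -0.2767, 0.0416, 0.0212, -14.7482] zmed 0.039 mean [ 0.5067 -0.2725  0.0386]
```

View pics/w23.png

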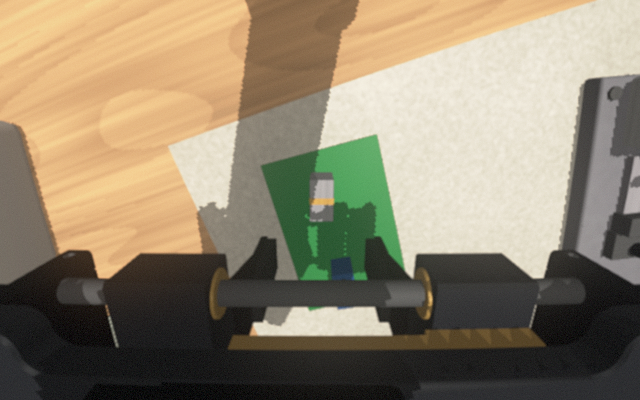

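Call:
{"op": "servo_tool", "data": {"targets": [[60,-0.03,0.008,0,-0.05],[60,-0.06,0.016,0,-0.1],[60,-0.09,0.0245,0.02,-0.16],[60,-0.09,0.0245,0.045,-0.16],[60,-0.09,0.0245,0.045,-0.16]]}}

```text
time_s: 26.5
tool_pos: [0.5144, -0.2727, 0.0924]
tool_rot: [-180.0, -0.2, 170.9]
force: [0.0, -0.1, 0.7]
grip_width: 0.0524
```

```bash
python3 - <<'E'
from h import *
c=imaging.read_camera("wrist"); np.savez("w24.npz",**c); cv2.imwrite("pics/w24.png",c["frame"])
go(.5208,-.275,.009,171)
E
python3 blk.py w24.npz
```

```text
t 26.55 tcp [ 0.5151 -0.2734  0.0937] yaw 170.87 F [-0.5  0.1  1.3] w 0.0522 | d tool [-0.006  -0.0007  0.0847] turn -0.0022
master 2013 [0.4225, -0.268, 0.04, 0.0224, -18.3074] zmed 0.0395 mean [ 0.422  -0.2678  0.0395]
part 1433 [0.5209, -0.2754, 0.0407, 0.0215, -8.5151] zmed 0.0394 mean [ 0.5198 -0.275   0.0393]
```

View pics/w24.png

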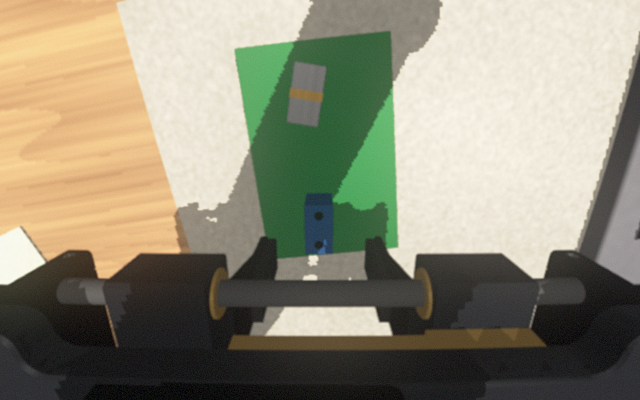

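Call:
{"op": "servo_tool", "data": {"targets": [[60,-0.003,0,0.02,-0.004],[60,-0.006,-0.0005,0.04,-0.008],[60,-0.006,-0.0005,0.06,-0.008],[60,-0.006,-0.0005,0.07,-0.008],[60,-0.006,-0.0005,0.07,-0.008]]}}

```text
time_s: 27.18
tool_pos: [0.5207, -0.2744, 0.0222]
tool_rot: [180.0, -0.1, 171.3]
force: [0.3, 1.0, -0.1]
grip_width: 0.0524
```

```bash
python3 - <<'E'
from h import *
go(.5208,-.2753,.009,171.4)
E
```

```text
t 27.18 tcp [ 0.5207 -0.2744  0.0222] yaw 171.34 F [ 0.3  1.  -0.1] w 0.0524 | d tool [-0.0003 -0.0008  0.0132] turn -0.001
```

Call:
{"op": "servo_tool", "data": {"targets": [[60,0,-0.0005,0.006,0],[60,0,-0.0008,0.012,0],[60,0,-0.0008,0.013,0],[40,0,-0.0008,0.013,0],[30,0,-0.0008,0.013,0]]}}

```text
time_s: 27.8
tool_pos: [0.5216, -0.2755, 0.0106]
tool_rot: [180.0, 0.0, 171.4]
force: [-0.1, -0.2, -0.9]
grip_width: 0.0395
```

Call:
{"op": "servo_tool", "data": {"targets": [[0,0,0,0,0],[0,0,0,0,0],[0,0,0,0,0],[0,0,0,0,0]], "grip_force": 30}}

```text
time_s: 28.3
tool_pos: [0.5215, -0.2754, 0.0105]
tool_rot: [180.0, 0.0, 171.4]
force: [0.1, -0.6, 1.6]
grip_width: 0.0217
```

Call:
{"op": "servo_tool", "data": {"targets": [[0,0,0,-0.01,0],[0,0,0,-0.05,0],[0,0,0,-0.1,0],[0,0,0,-0.12,0],[0,0,0,-0.12,0]]}}

```text
time_s: 28.92
tool_pos: [0.5221, -0.2757, 0.1315]
tool_rot: [180.0, 0.2, 171.4]
force: [-0.9, 0.1, -1.3]
grip_width: 0.0221
```

```bash
python3 - <<'E'
from h import *
gob(.002,.13)
c=imaging.read_camera("wrist"); np.savez("w25.npz",**c); cv2.imwrite("pics/w25.png",c["frame"]); o=monitor.get_obs(); print(o["tool_pos"])
gob(.002,.13)
E
```

```text
tcp in bed mm [-54.4 305.1 131.5] Fbed x,y [0.9 0.1] Fz -1.3
t 28.93 tcp [ 0.5221 -0.2757  0.1315] yaw 171.37 F [-0.9  0.1 -1.3] w 0.0221 | d tool [0.0368 0.3081 0.0014] turn 0.064
[ 0.52116633 -0.27495937  0.12980285]
tcp in bed mm [-53.3 304.6 129.8] Fbed x,y [ 1.2 -0.2] Fz -1.3
t 28.98 tcp [ 0.5212 -0.275   0.1298] yaw 171.38 F [-1.1  0.5 -1.3] w 0.0218 | d tool [0.0356 0.3075 0.    ] turn 0.0642
```

View pics/w25.png

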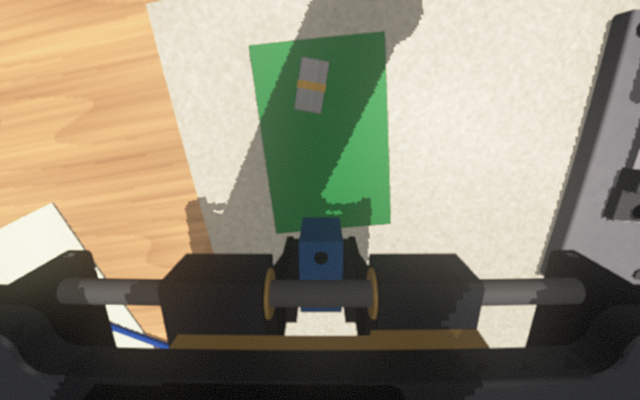

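```bash
python3 inhand.py w25.npz .5217 -.2754 .1307 171.38
```

```text
h -6 79 x [19.4 19.9 20.3]
h -2 83 x [19.6 20.  20.4]
h 2 99 x [19.4 20.1 20.5]
h 6 99 x [19.5 20.  20.5]
h 10 107 x [19.4 19.9 20.4]
h 14 117 x [19.6 20.  20.5]
h 18 128 x [19.5 20.  20.5]
h 22 132 x [19.4 20.  20.4]
h 26 1343 x [-19.9  10.1  20.2]
h 30 558 x [-19.    8.9  19.6]
Y range [-10.5   0.3  10.8]
```

Call:
{"op": "servo_tool", "data": {"targets": [[0,0.005,0.045,0,0.01],[0,0.011,0.095,0,0.02],[0,0.017,0.145,0,0.035],[0,0.023,0.195,0,0.05],[0,0.029,0.245,0,0.064]]}}

```text
time_s: 29.6
tool_pos: [0.5278, -0.027, 0.1281]
tool_rot: [-179.9, -0.2, 167.7]
force: [1.2, -0.1, -0.6]
grip_width: 0.0217
```

```bash
python3 - <<'E'
from h import *
gob(.001,.11)
E
```

```text
tcp in bed mm [ -6.9  60.9 128.1] Fbed x,y [-1.2 -0.2] Fz -0.6
t 29.6 tcp [ 0.5278 -0.027   0.1281] yaw 167.69 F [ 1.2 -0.1 -0.6] w 0.0217 | d tool [0.0079 0.0609 0.018 ] turn -0.0002
```

Call:
{"op": "servo_tool", "data": {"targets": [[0,0.004,0.035,0,0],[0,0.008,0.058,0.005,0],[0,0.008,0.0595,0.025,0],[0,0.008,0.0595,0.045,0],[0,0.008,0.0595,0.055,0]]}}

```text
time_s: 30.22
tool_pos: [0.532, 0.0309, 0.0723]
tool_rot: [-179.9, -0.3, 167.7]
force: [-0.8, 0.4, -0.7]
grip_width: 0.0218
```

```bash
python3 - <<'E'
from h import *
c=imaging.read_camera("wrist"); np.savez("w26.npz",**c); cv2.imwrite("pics/w26.png",c["frame"]); 
gob(.001,.057)
E
python3 rel.py w26.npz 102
```

```text
tcp in bed mm [ 1.4  3.7 71.8] Fbed x,y [0.7 0.2] Fz -2.4
t 30.27 tcp [0.5318 0.0307 0.0718] yaw 167.7 F [-0.8 -0.1 -2.4] w 0.0216 | d tool [-0.0005  0.0037  0.0148] turn -0.0
plate top 448 x [21.6 34.4 37. ] y [-11.8   0.   11.8] z [61.3 64.2 66.6]
stop top 7 x [-3.6 -3.  -2.6] y [-21.4 -15.2  17.1] z [41.1 41.7 44.7]
headtop 14100 x [ 66.2  97.6 126.4] y [-26.7   0.3  27.1] z [71.5 80.6 83.6]
block top 1946 x [ 0.8 11.6 21.9] y [-16.3   2.9  16.2] z [ 99.2 101.3 104.4]
slab 17279 x [-99.8  38.5 126.9] y [-53.8   5.4  54.1] z [20.6 22.4 24.4]
```

View pics/w26.png

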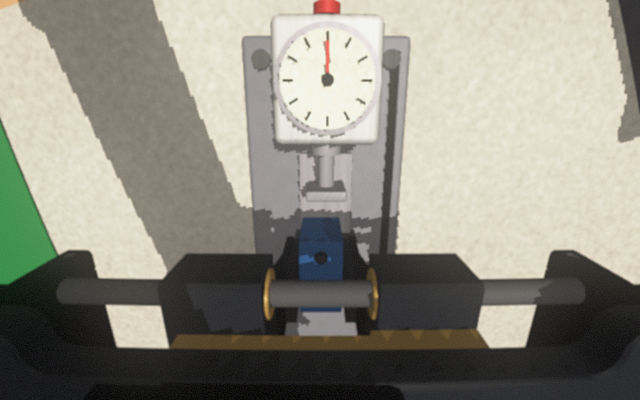

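Call:
{"op": "servo_tool", "data": {"targets": [[0,0,0.001,0.007,0],[0,0,0.0025,0.0135,0],[0,0,0.0025,0.0145,0],[0,0,0.0025,0.0145,0]]}}

```text
time_s: 30.78
tool_pos: [0.5351, 0.0335, 0.0611]
tool_rot: [180.0, 0.0, 167.7]
force: [0.3, -0.2, -1.5]
grip_width: 0.022
```

```bash
python3 - <<'E'
from h import *
c=imaging.read_camera("wrist"); np.savez("w27.npz",**c)
gob(.0135,.057)
E
python3 rel.py w27.npz 87
```

```text
tcp in bed mm [-1.3  0.3 61.2] Fbed x,y [ 0.8 -0.9] Fz -2.1
t 30.82 tcp [0.5352 0.0334 0.0612] yaw 167.69 F [-0.6  1.1 -2.1] w 0.0215 | d tool [0.0148 0.0003 0.0042] turn -0.0002
plate top 506 x [31.1 34.3 37.1] y [-11.8  -0.3  11.8] z [61.3 64.3 65.9]
headtop 16695 x [ 65.9  97.5 126.4] y [-26.8   0.3  27. ] z [71.3 80.6 83.7]
block top 1135 x [ 0.2 10.  19.7] y [-17.   -0.2  17. ] z [84.1 89.4 90. ]
slab 18683 x [-93.1  39.6 127.2] y [-53.8  -0.4  54.1] z [20.6 22.5 24.4]
```

Call:
{"op": "servo_tool", "data": {"targets": [[0,0.004,0,0.0045,0],[0,0.009,0,0.0045,0],[0,0.013,0,0.0045,0],[0,0.0165,0,0.0045,0],[0,0.0165,0,0.0045,0]]}}

```text
time_s: 31.45
tool_pos: [0.5197, 0.0368, 0.0568]
tool_rot: [180.0, 0.1, 167.7]
force: [5.1, -1.3, -4.0]
grip_width: 0.0219
```

```bash
python3 - <<'E'
from h import *
c=imaging.read_camera("wrist"); np.savez("w28.npz",**c)
gob(.0195,.057)
E
python3 rel.py w28.npz 85; python3 needle.py w28.npz
```

```text
tcp in bed mm [14.6  0.4 56.8] Fbed x,y [-4.4 -0. ] Fz -3.7
t 31.5 tcp [0.5196 0.0368 0.0568] yaw 167.69 F [ 4.3 -0.9 -3.7] w 0.0218 | d tool [ 0.0049  0.0004 -0.0002] turn -0.0001
plate top 656 x [23.7 37.8 41.2] y [-15.   -0.2  15.5] z [61.2 64.3 66.9]
stop top 269 x [-48.7 -41.5 -35.4] y [-6.5 -0.3  6.6] z [43.  46.3 47. ]
headtop 16358 x [ 66.2  98.9 126.8] y [-26.7   0.3  26.9] z [71.1 80.6 83.5]
block top 2032 x [14.3 25.  35.4] y [-16.4   0.3  16.5] z [82.3 85.6 87.4]
slab 14890 x [-74.3  46.1 127.6] y [-53.9   0.4  54.1] z [20.5 22.4 24.5]
needle px 126 from [96.6 -2.6] to [ 98.4 -16.6] angle cw from +x: 82.4
```

Call:
{"op": "servo_tool", "data": {"targets": [[0,0.0015,0,0,0],[0,0.003,0,0,0],[0,0.0045,0,0,0],[0,0.0056,0,0,0],[0,0.0056,0,0,0]]}}

```text
time_s: 32.12
tool_pos: [0.5152, 0.0377, 0.0568]
tool_rot: [180.0, 0.2, 167.7]
force: [6.5, -1.0, -4.8]
grip_width: 0.0217
```

```bash
python3 - <<'E'
from h import *
c=imaging.read_camera("wrist"); np.savez("w29.npz",**c); cv2.imwrite("pics/w29.png",c["frame"])
gob(.0195,.037)
E
python3 rel.py w29.npz 85; python3 needle.py w29.npz
```

```text
tcp in bed mm [19.1  0.4 56.8] Fbed x,y [-6.9  0.5] Fz -5.5
t 32.17 tcp [0.5152 0.0377 0.0568] yaw 167.68 F [ 6.6 -1.9 -5.5] w 0.022 | d tool [0.0005 0.0004 0.0198] turn -0.0004
plate top 647 x [28.3 42.3 45.8] y [-15.4  -0.2  15.6] z [61.3 64.3 66.9]
stop top 330 x [-48.4 -39.9 -34.6] y [-6.6 -0.3  6.7] z [41.4 46.1 47. ]
headtop 15916 x [ 66.3  99.3 126.9] y [-26.8  -0.1  26.9] z [71.1 80.6 83.5]
block top 2135 x [ 0.5 29.  40. ] y [-16.4   0.3  16.4] z [82.2 85.7 87.3]
slab 13584 x [-70.2  48.4 127.7] y [-53.9   0.1  54.1] z [20.5 22.4 24.5]
needle px 117 from [93.4 -0.2] to [79.6 -1.9] angle cw from +x: 172.7
```

View pics/w29.png

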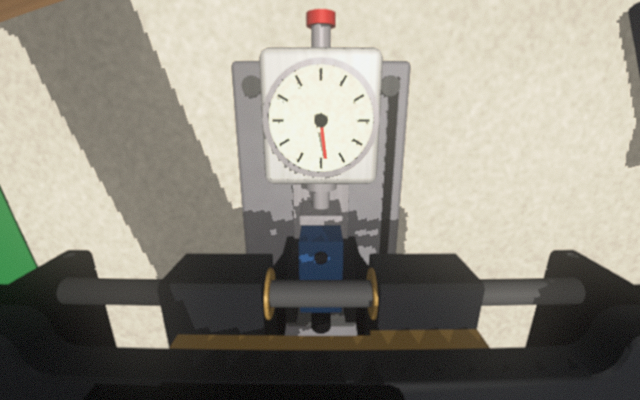

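Call:
{"op": "servo_tool", "data": {"targets": [[0,0.0005,0,0.001,0],[0,0.0005,0,0.006,0],[0,0.0005,0,0.011,0],[0,0.0005,0,0.016,0],[0,0.0005,0,0.0165,0]]}}

```text
time_s: 32.8
tool_pos: [0.5162, 0.0382, 0.0416]
tool_rot: [179.9, 0.3, 167.7]
force: [6.1, -2.2, 2.8]
grip_width: 0.0219
```

```bash
python3 - <<'E'
from h import *
c=imaging.read_camera("wrist"); np.savez("w30.npz",**c)
gob(.0195,.037)
E
python3 rel.py w30.npz 69; python3 needle.py w30.npz
```

```text
tcp in bed mm [18.3 -0.3 41.7] Fbed x,y [-7.8  0.1] Fz 1.6
t 32.85 tcp [0.5162 0.0382 0.0417] yaw 167.67 F [ 7.6 -1.8  1.6] w 0.0219 | d tool [ 0.0012 -0.0003  0.0047] turn -0.0005
plate top 829 x [27.4 41.3 45. ] y [-15.2   0.6  15.5] z [61.2 64.3 66.9]
stop top 236 x [-40.4 -35.5 -18. ] y [-14.8  -0.   13.5] z [41.1 44.5 46.9]
headtop 19822 x [ 66.5  99.5 126.7] y [-26.6   0.   26.7] z [71.6 80.7 83.6]
block top 2130 x [ 0.3 28.6 39.2] y [-16.7  -0.4  16. ] z [66.3 70.5 71.9]
slab 13645 x [  7.9  51.7 127.9] y [-53.9 -18.7  54.1] z [20.5 22.5 24.5]
needle px 141 from [93.7 -0.9] to [80.8 -6.2] angle cw from +x: 157.9
```

Call:
{"op": "servo_tool", "data": {"targets": [[0,0.0006,0,0.001,0],[0,0.0008,0,0.0025,0],[0,0.0008,0,0.0035,0],[0,0.0008,0,0.0035,0]]}}

```text
time_s: 33.35
tool_pos: [0.5158, 0.0384, 0.0385]
tool_rot: [179.9, 0.4, 167.7]
force: [7.6, -2.0, 2.4]
grip_width: 0.0215
```

```bash
python3 - <<'E'
from h import *
c=imaging.read_camera("wrist"); np.savez("w31.npz",**c); cv2.imwrite("pics/w31.png",c["frame"])
gob(.0175,.037)
E
python3 rel.py w31.npz 67; python3 needle.py w31.npz; python3 inhand.py w31.npz .5165 .038 .038 167.7 | tail -6
```

```text
tcp in bed mm [18.7 -0.4 38.5] Fbed x,y [-6.4  0.3] Fz 3.3
t 33.4 tcp [0.5158 0.0384 0.0385] yaw 167.68 F [ 6.2 -1.6  3.3] w 0.0218 | d tool [-0.0012 -0.0004  0.0015] turn -0.0004
plate top 1249 x [20.5 39.6 45.4] y [-15.    0.1  15.4] z [61.2 64.7 67. ]
stop top 347 x [-37.8 -21.1 -15.7] y [-14.6  -0.4  13.3] z [41.2 44.2 46.4]
headtop 20797 x [ 66.5  99.6 126.8] y [-26.6  -0.   26.7] z [71.3 80.7 83.5]
block top 2482 x [ 0.3 30.4 44.8] y [-16.4  -0.4  15.9] z [64.1 67.2 69.1]
slab 13569 x [ 10.   52.9 127.8] y [-53.9 -19.   54.1] z [20.6 22.5 24.6]
needle px 149 from [93.5 -0.6] to [80.1 -3.7] angle cw from +x: 167.1
h 18 124 x [26.7 27.2 27.6]
h 22 267 x [21.  26.7 27.7]
h 26 1912 x [-18.3  13.8  26.7]
h 30 296 x [-17.5  11.3  20.1]
h 38 7 x [ 7.3  9.  10.6]
Y range [-16.9   0.2  18.4]
```

View pics/w31.png

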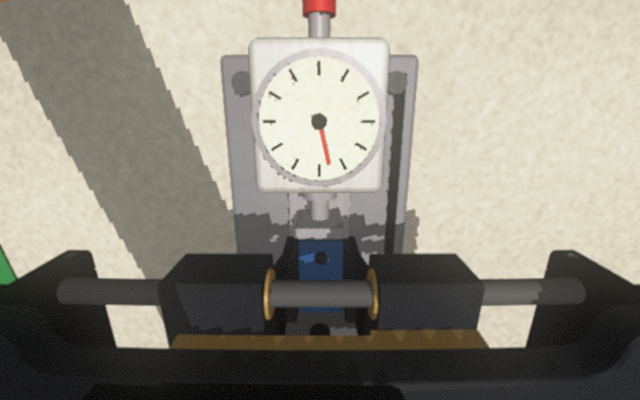

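Call:
{"op": "servo_tool", "data": {"targets": [[0,0,0,0.0005,0],[0,0,0,0.001,0],[0,0,0,0.001,0]]}}

```text
time_s: 33.78
tool_pos: [0.5159, 0.0384, 0.0376]
tool_rot: [179.9, 0.4, 167.7]
force: [6.1, -1.8, 3.7]
grip_width: 0.0217
```

```bash
python3 - <<'E'
from h import *
c=imaging.read_camera("wrist"); np.savez("w32.npz",**c)
gob(.0175,.037)
E
python3 rel.py w32.npz 66.5; python3 needle.py w32.npz
```

```text
tcp in bed mm [18.7 -0.4 37.6] Fbed x,y [-6.5  0. ] Fz 3.1
t 33.83 tcp [0.5158 0.0384 0.0376] yaw 167.68 F [ 6.4 -1.4  3.1] w 0.0217 | d tool [-0.0012 -0.0004  0.0006] turn -0.0004
plate top 2118 x [20.4 34.5 45.3] y [-14.   -0.4  14.6] z [61.5 65.9 67. ]
stop top 374 x [-37.5 -20.6 -15. ] y [-14.6  -0.4  13.2] z [41.2 44.2 45.5]
headtop 21069 x [ 66.7  99.6 127. ] y [-26.6  -0.   26.7] z [71.4 80.7 83.6]
block top 2584 x [ 0.3 30.9 45.1] y [-16.3  -0.4  15.9] z [63.6 66.2 68.7]
slab 13677 x [ 10.4  53.1 128.1] y [-53.9 -19.1  54.1] z [20.5 22.5 24.6]
needle px 152 from [93.5 -0.7] to [80. -4.] angle cw from +x: 166.1
```

Call:
{"op": "servo_tool", "data": {"targets": [[0,0,0,0.0004,0],[0,0,0,0.0007,0],[0,0,0,0.0007,0]]}}

```text
time_s: 34.2
tool_pos: [0.5159, 0.0384, 0.0374]
tool_rot: [179.9, 0.4, 167.7]
force: [5.5, -0.9, 7.5]
grip_width: 0.0218
```

```bash
python3 - <<'E'
from h import *
gob(.0175,.037)
E
```

```text
tcp in bed mm [18.6 -0.4 37.4] Fbed x,y [-5.6 -0.3] Fz 7.5
t 34.2 tcp [0.5159 0.0384 0.0374] yaw 167.67 F [ 5.5 -0.9  7.5] w 0.0218 | d tool [-0.0011 -0.0004  0.0004] turn -0.0005
```

Now touching the rest. Ease the block back to the stop.

Call:
{"op": "servo_tool", "data": {"targets": [[0,-0.0005,0,-0.0005,0],[0,-0.001,0,-0.0006,0],[0,-0.0014,0,-0.0006,0],[0,-0.0014,0,-0.0006,0]]}}

```text
time_s: 34.7
tool_pos: [0.5164, 0.0383, 0.0374]
tool_rot: [179.9, 0.3, 167.7]
force: [5.6, -1.1, 5.7]
grip_width: 0.0219
```

```bash
python3 - <<'E'
from h import *
c=imaging.read_camera("wrist"); np.savez("w33.npz",**c)
gob(.0175,.037)
E
python3 needle.py w33.npz
```

```text
tcp in bed mm [18.1 -0.4 37.4] Fbed x,y [-5.  -0.8] Fz 6.3
t 34.75 tcp [0.5164 0.0382 0.0374] yaw 167.68 F [ 5.1 -0.3  6.3] w 0.0217 | d tool [-0.0006 -0.0004  0.0004] turn -0.0004
needle px 158 from [93.7 -1.1] to [81.1 -7.5] angle cw from +x: 153.2
```

Call:
{"op": "servo_tool", "data": {"targets": [[0,-0.0006,0,-0.0004,0],[0,-0.0012,0,-0.0006,0],[0,-0.0014,0,-0.0006,0],[0,-0.0014,0,-0.0006,0]]}}

```text
time_s: 35.25
tool_pos: [0.5171, 0.0381, 0.0374]
tool_rot: [179.9, 0.2, 167.7]
force: [5.9, -0.6, 4.9]
grip_width: 0.0221
```

```bash
python3 - <<'E'
from h import *
c=imaging.read_camera("wrist"); np.savez("w34.npz",**c)
gob(.0175,.037)
E
python3 needle.py w34.npz; python3 rel.py w34.npz 66.5
```

```text
tcp in bed mm [17.4 -0.4 37.4] Fbed x,y [-4.6 -0.3] Fz 5.1
t 35.3 tcp [0.5171 0.0381 0.0374] yaw 167.69 F [ 4.6 -0.7  5.1] w 0.0217 | d tool [ 0.0001 -0.0004  0.0004] turn -0.0003
needle px 159 from [94.1 -1.8] to [ 83.5 -10.8] angle cw from +x: 139.7
plate top 2086 x [20.3 33.7 44. ] y [-14.2   0.1  14.8] z [61.3 65.8 67. ]
stop top 306 x [-38.  -21.3 -16.3] y [-14.5  -0.4  13.1] z [41.1 44.1 46.3]
headtop 21200 x [ 66.6  99.6 126.8] y [-26.6  -0.   26.7] z [71.4 80.7 83.7]
block top 2492 x [16.4 30.  43.9] y [-16.3  -0.4  15.8] z [63.6 66.1 68.5]
slab 13989 x [  9.3  52.  127.9] y [-53.9 -18.9  54.1] z [20.5 22.5 24.6]
```

Call:
{"op": "servo_tool", "data": {"targets": [[0,-0.0002,0,-0.0006,0],[26,-0.0002,0,-0.0006,0],[28,-0.0002,0,-0.0006,0],[36,-0.0002,0,-0.0006,0],[46,-0.0002,0,-0.0006,0]]}}

```text
time_s: 35.92
tool_pos: [0.5143, 0.0377, 0.0361]
tool_rot: [-180.0, -0.1, 167.7]
force: [-0.8, 0.5, 0.5]
grip_width: 0.0344
```

```bash
python3 - <<'E'
from h import *
c=imaging.read_camera("wrist"); np.savez("w35.npz",**c); cv2.imwrite("pics/w35.png",c["frame"])
gob(.0175,.037)
E
python3 needle.py w35.npz; python3 rel.py w35.npz 66.5
```

```text
tcp in bed mm [19.9  0.5 36.2] Fbed x,y [-0.1  0.2] Fz 0.5
t 35.98 tcp [0.5145 0.0377 0.0362] yaw 167.7 F [ 0.  -0.2  0.5] w 0.0369 | d tool [-0.0024  0.0005 -0.0008] turn -0.0
needle px 157 from [94.1 -1.7] to [ 83.6 -10.8] angle cw from +x: 139.1
plate top 1938 x [20.6 34.9 44. ] y [-11.4  -0.5  11.1] z [61.6 65.9 67. ]
stop top 636 x [-35.1 -19.2 -11.6] y [-21.5   2.4  21.8] z [41.3 44.3 45.6]
headtop 21169 x [ 66.7  99.5 126.9] y [-26.5   0.1  26.7] z [71.5 80.7 83.6]
block top 2327 x [ 0.3 31.5 43.8] y [-11.7  -0.5  10.7] z [63.6 66.2 67.8]
slab 13571 x [-48.   53.6 128. ] y [-53.9  18.8  54.1] z [20.5 22.5 24.7]
```

View pics/w35.png

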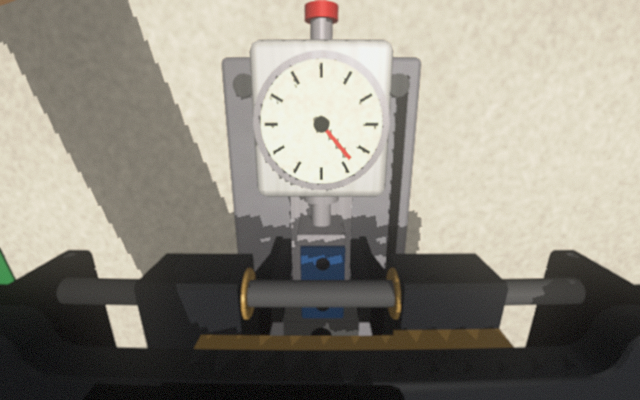

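Fingers are clear (37 mm), needle at 139° (7.0 mm). Rise and check everything.

Call:
{"op": "servo_tool", "data": {"targets": [[46,0,0,-0.015,0],[46,0,0,-0.05,0],[46,0,0,-0.1,0],[46,0,0,-0.15,0],[46,0,0,-0.15,0]]}}

```text
time_s: 36.6
tool_pos: [0.518, 0.0379, 0.1918]
tool_rot: [179.7, 0.5, 167.7]
force: [0.0, 0.4, -0.1]
grip_width: 0.0402
```

Call:
{"op": "servo_tool", "data": {"targets": [[46,0,0.04,0,0],[46,0,0.09,0,0],[46,0,0.14,0,0],[46,0,0.16,0,0],[46,0,0.16,0,0]]}}

```text
time_s: 37.22
tool_pos: [0.5486, 0.1948, 0.1859]
tool_rot: [-179.9, -0.0, 167.8]
force: [0.2, 0.5, -0.1]
grip_width: 0.0403
```

```bash
python3 - <<'E'
from h import *; from fit import rect
C,S=np.cos(np.radians(BYAW)),np.sin(np.radians(BYAW))
for n in ("scene","side","wrist"):
    c=imaging.read_camera(n); np.savez(f"f_{n}.npz",**c); cv2.imwrite(f"pics/f_{n}.png",c["frame"])
    P=cloud(c)
    X=((P[...,0]-BX)*C+(P[...,1]-BY)*S); Y=(-(P[...,0]-BX)*S+(P[...,1]-BY)*C); Z=P[...,2]
    m=(X>-.01)&(X<.037)&(abs(Y)<.02)&(abs(Z-.066)<.004)
    if m.sum()>5: print(n,"part top in bed",m.sum(),rect(np.stack([X[m],Y[m]],1)),np.median(Z[m]))
    m=(P[...,0]>.37)&(P[...,0]<.475)&(P[...,1]>-.33)&(P[...,1]<-.2)&(Z>.034)&(Z<.046)
    if m.sum()>5: print(n,"master top",m.sum(),rect(P[m][:,:2]),np.median(Z[m]))
obs()
c=imaging.read_camera("scene"); f=c["frame"]
cv2.imwrite("pics/f_crop.png",cv2.resize(f[120:260,160:400],None,fx=3.3,fy=3.3,interpolation=cv2.INTER_CUBIC))
E
for n in scene side wrist; do python3 needle.py f_$n.npz; done
```

```text
scene part top in bed 154 [0.016, -0.0004, 0.0421, 0.0222, 1.1175] 0.06592361856669776
scene master top 138 [0.4237, -0.2679, 0.0402, 0.0229, -19.7286] 0.03897771484433321
side part top in bed 144 [0.0174, -0.0009, 0.039, 0.0258, 0.8286] 0.06611539509475534
side master top 93 [0.4201, -0.2687, 0.0401, 0.0297, -20.7294] 0.0388262666750524
wrist part top in bed 906 [0.0172, -0.001, 0.0396, 0.0236, -0.3224] 0.0664579985732609
{'time_s': 37.375, 'qpos': [-48.7815, 12.0582, 30.9374, 97.0579, -6.4073, 72.6876, 61.0267], 'tool_pos': [0.5492, 0.1914, 0.1865], 'tool_rot': [-179.9442, 0.0031, 167.5147], 'force': [0.225, -0.0047, -0.6222], 'wrist_torque': [-0.0836, 0.0211, -0.0098], 'grip_width': 0.04}
no needle
no needle
no needle
```

View pics/f_scene.png

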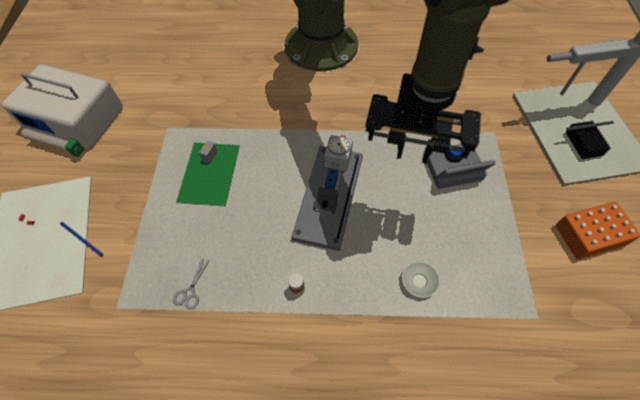

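View pics/f_crop.png

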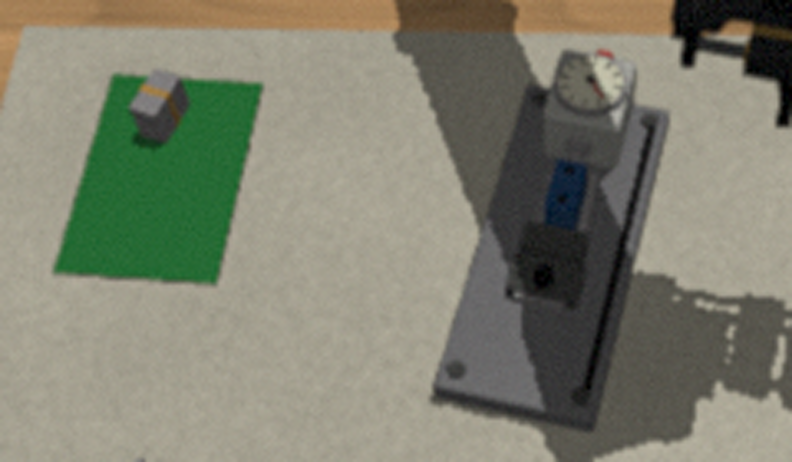

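View pics/f_side.png

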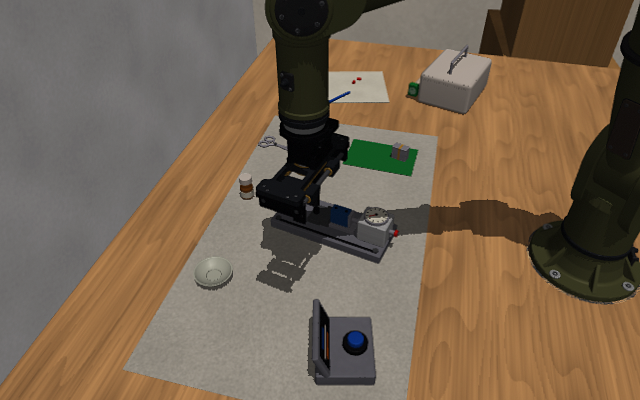

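```bash
python3 -c "
from cell import ticket
print(ticket.sign_off())"
```

```text
the job is handed in; nothing more can be done
None
```

I finished the job in the order asked and handed it in at about 37 s on the robot's clock; the sign-off gives no verdict.

- **Zeroing:** I seated the master against the stop and let go. The dial needle stood at about 119°, which is about 6.0 mm of spindle. I then pressed the zero button until it bottomed (tool about 5.8 mm below the button's top, 8.3 N), and it sprang back.
- **Swap:** The master is back upright on the green mat at its old spot. The blue spacer is seated in its place and released, with the needle at about 139°, or about 7.0 mm.
- **Gentleness:** The most the spindle read when I looked was about 8.8 mm. The largest force I saw was a brief 10.4 N while setting the master down on the mat.

**Last checks:**
- **Spacer:** its top is at the seated height (66.2–66.5 mm), and it lies square to within about 1° depending on the camera.
- **Master:** its top is 39 mm up, so it is standing on the mat.
- **Bystanders and gripper:** the vial, dish and scissors look unmoved in the pictures, and the gripper is well clear with nothing in it.

**What the checks could not show:**
- I only have the needle reading from just before the arm backed away. The needle finder got nothing from the final pictures, where the dial is small and shaded, but the scene picture shows the needle at about the same place.
- The spindle figures come from the needle at about 20° per mm, which I worked out during the run.

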